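Take two carded spares off their hooks and pack the kit box

ROBOT

A 6-joint arm with a two-finger parallel gripper is mounted at the origin on the work surface. World frame = base frame: x ahead of the robot, y to its left, z up, the work surface at z = 0. Lengths are in m, angles in rad, forces in N, time in s.
With the tool pointing down it reaches from about 0.35 to 0.775 m from the base axis. Payload 5.5 kg.
Tool frame: the origin (TCP) lies on the centre line of the jaws, within the pads' length; the fingertips stand 11 mm ahead of it and the grasp point (between the pads) lies 8 mm behind it (env.nose_length is the distance from the TCP to the fingertips, in m); x points along the fingers, z is the direction in which the jaws open and shut, and the axes are right-handed (so a half turn about x gives the same grasp; the last joint's range is limited). The gripper opens to 85 mm and grips with 20 to 120 N. Pads are 22 mm wide; open, the fingers measure 114 mm over their backs; the gripper's body (76 mm by 85 mm) begins 54 mm behind the grasp point. The pads swing forward as they close: fully open they stand 13 mm farther back than shut.
Start: joints at [1.065, 0.313, 0.046, 1.304, 0, 1.431], TCP at [0.206, 0.537, 0.242] pointing down, gripper open.
Joint ranges: [-2.76, 2.76], [-0.86, 1.69], [-1.03, 1.26], [-2.2, 2.34], [-1.47, 1.5], [-3.14, 3.14]. Speed limits (rad/s): [2.57, 2.57, 3.14, 3.14, 3.14, 3.14].

INTERFACE

Orientations are given as a unit quaternion [w, x, y, z].
In Python, from workcell import env gives the robot as it stands. The module is installed in compiled form; this text tells all that it offers.
- The arm moves only by the tool step_arm, never from a script. Its argument "moves" is a list that holds one entry, the list of rows, each a list of 7 numbers: the turn, a rotation vector about the tool's x, y, z in rad, then the shift along the tool's x, y, z in m, then the opening, from 0 (shut) to 1 (fully open). In form: [[[rx, ry, rz, tx, ty, tz, grip], ...]]. A call has 1 to 12 rows; each row is the pose to reach, as a shift and turn from the pose measured when the call began, along the tool's axes at that moment; what a row does not reach only later rows make up. A row lasts 1/10 s, in which the tool goes at most 50 mm and 8.59 degrees, less where a joint would pass 70% of its speed; a pose out of reach is approached as far as the arm can. A call with a gripper value outside its range is refused whole. The fingers move at their own pace and stop on an object; "force" is the grip in N (left out, the last holds). Time passes only in rows, so rows that repeat a pose let the fingers close. It gives the time, the measured TCP pose, the force and the opening at its end, in the units of the state.
- env.get_state(): the state, without advancing time (a new reading comes with each control period).
- env.read_camera(name): name is "scene" or "top" or "wrist"; returns (picture, depth): 400x640x3 uint8, red, green, blue; 400x640 float32, m along the optical axis (not along the pixel's ray), 0 where there is no reading.
- env.get_calibration(name): a dict with "mtx" (3x3 intrinsics, pixels), "camera_from_world" (4x4, takes a point from world to camera coordinates); the wrist camera has in their place "T_tool_cam" (4x4, takes a point from camera to tool coordinates, whose origin is the TCP and whose axes are the tool frame's). Camera axes: x right, y down, z forward; pixel columns grow to the right and rows downward; lengths in m; the calibration is good to about 2 mm. The wrist camera is an equidistant fisheye: a pixel r from the principal point sees the ray r / f radians off the axis. A picture is of the moment at which its call begins: read the wrist's pose just before it. get_calibration takes no time and is no camera call.
- env.hand_in(): hands the job in, once; it reports no verdict.
Trained networks look in the newest picture that a camera, given by its name, has taken for a name from the list of things; names that differ only in an ending like _2 or _b are one class to them, and where a whole thing is asked for, a point or a joint stands for the part that bears it (a point fixed in the world has none). Each returns a list of dicts, best first, with "confidence" (0 to 1); they miss things now and then, are a little off and sometimes report something else, mostly with a low value. They report only what shows in the picture. A call takes as long as a camera call. They do not tell look-alikes from the thing itself.
- env.boxes_of(camera, thing): "uv" ([column, row] in pixels, amid what is visible of it).
- env.silhouettes(camera, thing): "mask" (400x640 bool, what is visible of it) and "uv" ([column, row] in pixels, amid what is visible of it).
The state is a dict: "clock": time; "joint_pos": joint angles; "qvel": joint speeds; "tau": joint torques, N m; "tcp_pos": TCP position; "orientation": TCP orientation; "wrist_force": force on the tool from outside, world axes, zero at the start; "ft_torque": the same for the moment, N m; "finger_gap": finger opening in m.
Only numpy, scipy, OpenCV 4.12 (cv2) and the standard library are available. Lean on these libraries where they do the work, as an engineer would, in place of code of your own. Each camera call takes 0.05 s, during which the arm holds its last target.

TASK

Take the blue motor pack and the yellow switch pack off the hooks of the sloping spare-parts rack, lifting each hang slot over the upturned hook tip, and pack both into the grey kit box, gently and face up: the motor pack first, flat on the floor of the box, then the switch pack flat on the bare part of the motor pack's card, beside its bubble. Do not drop them, leave the green dial pack on its hook, and do not disturb the spray can or the meter.

Things in the scene. Friction and masses are not known exactly. Their poses are not given: they have to be found in the camera images.
- rack: Fixed grey sloping display, 320 mm wide (y), 140 deep, 140 high without hooks. Origin: centre of its underside; level x axis from the low front edge to the high rear edge, z up. The board's face rises at 40 degrees towards +x; its middle is at x 0, z 80 mm; it reaches 90 mm up and down the slope from there. Three hooks at y = -100, 0, +100 mm.
- hook (a point): Root of the middle hook, on the board's face 66 mm up the slope from its middle (axes as the rack). Hooks are 6 mm steel rod: 32 mm straight out, square to the board, then bent 45 degrees up the slope, ending 20 mm farther up the slope and 20 mm farther out. The others stand 100 mm to either side along the rack's y.
- motor_pack: Carded motor: stiff blue card 150 x 84 x 4 mm, clear hard bubble on its face, 150 to 310 g. Hangs on any of the 3 hooks, back against the board. Origin: centre of hang slot (22 mm along x, 26 along y) on the card's back; x along the card to its hang end, z out of the face. Card spans x = -131 to 19 mm; bubble 60 (x) x 40 (y) mm, 36 high (z 4 to 40), centred at x = -96; squeeze 20-60 N.
- switch_pack: Carded red switch: stiff yellow card 78 x 84 x 4 mm, clear hard bubble on its face, 70 to 140 g. Hangs on any of the 3 hooks, back against the board. Origin: centre of hang slot (22 mm along x, 26 along y) on the card's back; x along the card to its hang end, z out of the face. Card spans x = -59 to 19 mm; bubble 34 (x) x 36 (y) mm, 36 high (z 4 to 40), centred at x = -37; squeeze 20-60 N.
- dial_pack: Carded dial: stiff green card 115 x 84 x 4 mm, clear hard bubble on its face, 85 to 170 g. Hangs on any of the 3 hooks, back against the board. Origin: centre of hang slot (22 mm along x, 26 along y) on the card's back; x along the card to its hang end, z out of the face. Card spans x = -96 to 19 mm; bubble 40 (x) x 40 (y) mm, 36 high (z 4 to 40), centred at x = -71; squeeze 20-60 N. Leave it.
- motor_pack_grip (a point): Middle of the motor pack's bubble, 26 mm above the card's back: a good place to grip it across y. Same axes as the pack.
- switch_pack_grip (a point): Middle of the switch pack's bubble, 26 mm above the card's back. Same axes as the pack.
- motor_pack_mid (a point): Centre of the back of the motor pack's card (150 x 84 mm). Same axes as the pack.
- switch_pack_mid (a point): Centre of the back of the switch pack's card (78 x 84 mm). Same axes as the pack.
- kit_box: Open grey box, fixed: 168 mm along its x, 102 mm along its y, 43 mm high, walls and floor 5 mm, so 158 x 92 mm inside. Origin: centre of its underside. The motor pack fits along x, either way round; the switch pack then fits, either way round, in the 85 to 93 mm between its bubble and the end wall.
- kit_box_in (a point): Centre of the kit box's inner floor, 5 mm above the bench (axes as the box).
- spray_can: Loose red can standing upright between rack and box, 50 mm in diameter, 160 mm high, origin at the centre of its underside. Leave alone.
- meter: Loose black hand-held meter lying flat beyond the work, 150 x 70 x 34 mm (43 mm with its dial), long side along its x, origin at the centre of its underside. Leave alone.
Mind the look-alikes: they are no part of the job. There is more than one size of the motor_pack; the one meant has the size given above.

How it is judged:
On the way, in this order (a step that is already met when the one before it is completed fails the run):
1. the motor pack is off its hook, held by the gripper (distance of motor_pack from where it was at the start of the episode above 0.065 m and contact force between the fingers and motor_pack above 1 N), for 0.1 s.
2. the motor pack lies face up, flat on the floor of the kit box, let go (horizontal distance between motor_pack_mid and kit_box_in below 0.016 m and z of motor_pack_mid in the frame of kit_box below 0.009 m and angle between motor_pack's own z axis and vertical below 0.09 rad and linear speed of motor_pack below 0.03 m/s and contact force between the fingers and motor_pack below 0.3 N), for 0.2 s.
At the end, for the whole second after the job is handed in: Both packs lie face up in the kit box, let go, at rest, within 5 degrees of level: the motor pack's back within 4 mm of the box floor and its centre within 16 mm of the box centre; the switch pack on its bare card, back within 9 mm of the floor, centre within 60 mm of the box centre (horizontal distance between motor_pack_mid and kit_box_in below 0.016 m and z of motor_pack_mid in the frame of kit_box below 0.009 m and angle between each of motor_pack, switch_pack's own z axis and vertical below 0.09 rad and horizontal distance between switch_pack_mid and kit_box_in below 0.06 m and z of switch_pack_mid in the frame of kit_box below 0.014 m and linear speed of each of motor_pack, switch_pack below 0.03 m/s); the robot touches nothing.
It fails at once if the dial pack is moved more than 20 mm (distance of dial_pack from where it was at the start of the episode above 0.02 m).
It fails at once if the spray can is tipped or shifted more than 20 mm (distance of spray_can from where it was at the start of the episode above 0.02 m or angle between spray_can's own z axis and vertical above 0.3 rad).
It fails at once if the meter is shifted more than 20 mm (distance of meter from where it was at the start of the episode above 0.02 m).
It fails at once if the motor pack is dropped (faster than 0.7 m/s while not held) (linear speed of motor_pack above 0.7 m/s and contact force between the fingers and motor_pack below 0.1 N).
It fails at once if the switch pack is dropped (faster than 0.7 m/s while not held) (linear speed of switch_pack above 0.7 m/s and contact force between the fingers and switch_pack below 0.1 N).
It also fails if it takes over 72 s, if anything falls off the work surface, if the arm or the gripper's body presses on something with over 40 N, if the wrist force passes 120 N, or if a joint passes its speed limit or range.

## Working session

There is one attempt and no reset: what is moved stays moved. The work goes in short steps, Python scripts to look and compute and a tool call to move; the robot and the scene stay as the last step left them, time stands still between calls to the robot, and variables do not carry over. Pictures are saved under pics/ and viewed, and the job is handed in when it is done.

Besides the shell and the picture viewer there is one more tool, called after "Call:" by a JSON object that holds its "op" and its "data", one argument or row to a line. step_arm: Moves the arm, as the interface text tells. Its arguments: {"type":"object","properties":{"moves":{"type":"array","items":{"type":"array","items":{"type":"array","items":{"type":"number"}}}},"force":{"type":"number"}},"required":["moves"]}

```bash
mkdir -p pics; cat > h.py <<'E'
import numpy as np, cv2
from workcell import env
def save(n,p): cv2.imwrite('pics/'+n,cv2.cvtColor(p,cv2.COLOR_RGB2BGR))
E
python3 - <<'E'
from h import *
np.set_printoptions(precision=4,suppress=True)
s=env.get_state();print(s)
for c in ['scene','top']:
    p,d=env.read_camera(c);save(c+'0.png',p);np.savez(c+'0.npz',p=p,d=d)
    k=env.get_calibration(c);print(c,k)
print(env.get_calibration('wrist'),env.nose_length)
p,d=env.read_camera('wrist');save('wrist0.png',p)
E
```

```text
{'clock': 0.0, 'joint_pos': array([1.0654, 0.314 , 0.045 , 1.3036, 0.0001, 1.4312]), 'qvel': array([-0.0004,  0.0008, -0.0001,  0.0006,  0.0003,  0.0012]), 'tau': array([ -0.0022, -48.0637,  29.853 ,   0.0197,  -0.0004,  -0.    ]), 'tcp_pos': array([0.2054, 0.5365, 0.2414]), 'orientation': array([ 0.582 , -0.401 ,  0.5832,  0.4004]), 'wrist_force': array([-0.1734,  0.3179,  0.228 ]), 'ft_torque': array([ 0.0119, -0.0281,  0.0345]), 'finger_gap': 0.0852582879934064}
scene {'mtx': array([[430.7159,   0.    , 325.3348],
       [  0.    , 430.7159, 201.6324],
       [  0.    ,   0.    ,   1.    ]]), 'camera_from_world': array([[-0.831 ,  0.556 ,  0.0162,  0.4527],
       [ 0.4584,  0.7012, -0.5461, -0.1443],
       [-0.315 , -0.4464, -0.8376,  1.2447],
       [ 0.    ,  0.    ,  0.    ,  1.    ]])}
top {'mtx': array([[362.1649,   0.    , 318.718 ],
       [  0.    , 362.1649, 201.3107],
       [  0.    ,   0.    ,   1.    ]]), 'camera_from_world': array([[ 0.0171, -0.9995,  0.0281, -0.0875],
       [-0.9906, -0.0208, -0.1352,  0.5287],
       [ 0.1357, -0.0255, -0.9904,  1.0814],
       [ 0.    ,  0.    ,  0.    ,  1.    ]])}
{'mtx': array([[309.7069,   0.    , 319.7748],
       [  0.    , 309.7069, 195.7711],
       [  0.    ,   0.    ,   1.    ]]), 'T_tool_cam': array([[-0.0004, -0.3105,  0.9506, -0.1309],
       [-0.0005, -0.9506, -0.3105,  0.0795],
       [ 1.    , -0.0005,  0.0002, -0.0002],
       [ 0.    ,  0.    ,  0.    ,  1.    ]])} 0.011
```

View pics/scene0.png

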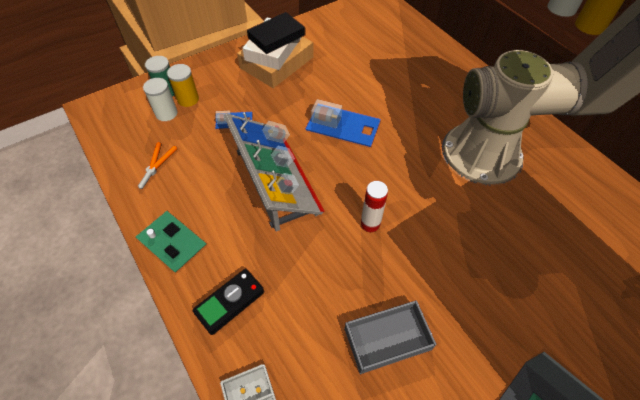

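View pics/top0.png

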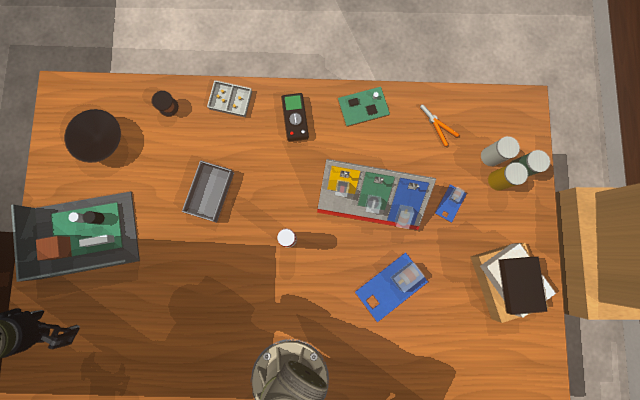

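View pics/wrist0.png

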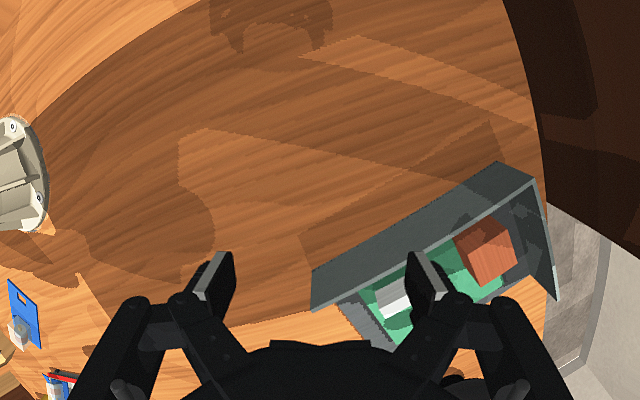

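```bash
cat >> h.py <<'E'
np.set_printoptions(precision=4,suppress=True)
def cloud(c,d):
    k=env.get_calibration(c);m=k['mtx'];T=np.linalg.inv(k['camera_from_world'])
    v,u=np.mgrid[:400,:640]
    P=np.stack([(u-m[0,2])/m[0,0]*d,(v-m[1,2])/m[1,1]*d,d],-1)
    return P@T[:3,:3].T+T[:3,3]
E
python3 - <<'E'
from h import *
import pickle
out={}
for c in ['scene','top']:
    z=np.load(c+'0.npz');P=cloud(c,z['d'])
    for t in ['motor_pack','switch_pack','dial_pack','rack','kit_box','spray_can','meter']:
        r=env.silhouettes(c,t)
        out[c,t]=r
        for e in r:
            m=e['mask']&(z['d']>0);q=P[m]
            if len(q): print(c,t,round(e['confidence'],2),np.round(e['uv']),m.sum(),np.median(q,0),q.min(0),q.max(0))
pickle.dump(out,open('sil.pkl','wb'))
p=np.load('top0.npz')['p'][150:330,300:480];save('topcrop.png',cv2.resize(p,None,fx=3.3,fy=3.3,interpolation=cv2.INTER_CUBIC))
p=np.load('scene0.npz')['p'][90:240,200:400];save('scenecrop.png',cv2.resize(p,None,fx=4,fy=4,interpolation=cv2.INTER_CUBIC))
E
```

```text
scene motor_pack 0.91 [264. 133.] 1082 [ 0.523  -0.3248  0.0899] [ 0.4416 -0.4449 -0.0038] [ 0.595  -0.2403  0.1784]
scene motor_pack 0.77 [341. 124.] 1981 [ 0.2918 -0.3067  0.0054] [ 0.1737 -0.3886 -0.0051] [ 0.3805 -0.1923  0.0586]
scene motor_pack 0.57 [224. 120.] 199 [ 0.5766 -0.5072  0.0081] [ 0.4901 -0.5318 -0.0061] [ 0.599  -0.4853  0.0313]
scene switch_pack 0.72 [284. 186.] 771 [ 0.5827 -0.1311  0.1168] [ 0.5153 -0.1965  0.048 ] [ 0.6254 -0.0984  0.1364]
scene dial_pack 0.97 [274. 159.] 1004 [ 0.5504 -0.2314  0.1008] [ 0.467  -0.3042  0.0211] [ 0.6095 -0.1468  0.1761]
scene rack 0.82 [272. 189.] 2902 [ 0.5846 -0.1501  0.0799] [ 0.4634 -0.4978 -0.0087] [ 0.6451 -0.0702  0.1784]
scene kit_box 0.63 [387. 336.] 4238 [0.5577 0.2687 0.0051] [ 0.4558  0.1988 -0.0071] [0.6548 0.3406 0.0464]
scene kit_box 0.25 [265. 137.] 1006 [ 0.5216 -0.3244  0.0895] [ 0.4561 -0.3857  0.0332] [ 0.595  -0.2527  0.1427]
scene spray_can 0.66 [375. 205.] 1032 [0.4295 0.0269 0.1133] [ 0.3062 -0.0845 -0.0054] [0.4437 0.0414 0.1624]
scene meter 0.85 [228. 299.] 2307 [0.8132 0.015  0.0329] [ 0.7291 -0.0503 
[... 325 characters left out ...]
 0.536  -0.1896  0.07  ] [ 0.6203 -0.1022  0.1472]
top dial_pack 0.77 [375. 193.] 995 [ 0.5537 -0.2388  0.103 ] [ 0.4944 -0.2866  0.0505] [ 0.6038 -0.1975  0.1771]
top dial_pack 0.19 [342. 182.] 694 [ 0.5814 -0.1415  0.1169] [ 0.536  -0.1896  0.0761] [ 0.6203 -0.0999  0.1369]
top rack 0.72 [359. 199.] 2544 [ 0.5386 -0.1961  0.0685] [ 0.451  -0.4028 -0.0028] [ 0.6386 -0.0783  0.1806]
top kit_box 0.6 [208. 191.] 1993 [0.5593 0.2723 0.0059] [ 0.4627  0.1965 -0.0032] [0.6483 0.3352 0.047 ]
top spray_can 0.7 [287. 238.] 285 [0.4116 0.0119 0.1596] [ 0.3883 -0.0112  0.0346] [0.4367 0.0377 0.1638]
top meter 0.66 [295. 118.] 1005 [0.8005 0.0047 0.0337] [ 0.7282 -0.0398 -0.0041] [0.8985 0.0502 0.0502]
```

View pics/topcrop.png

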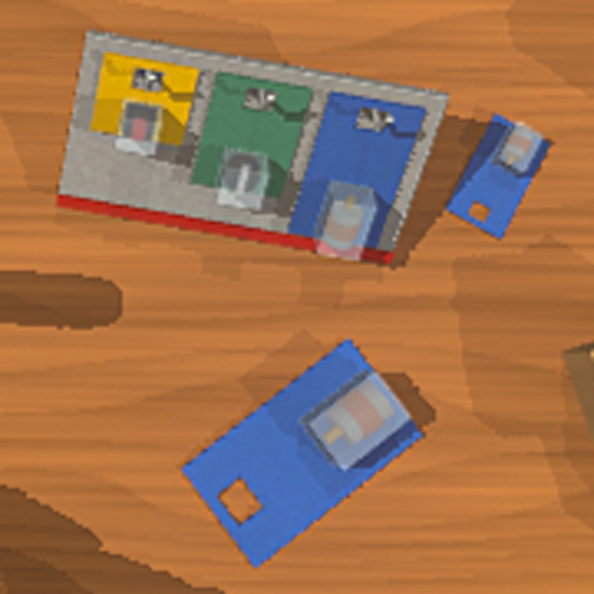

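View pics/scenecrop.png

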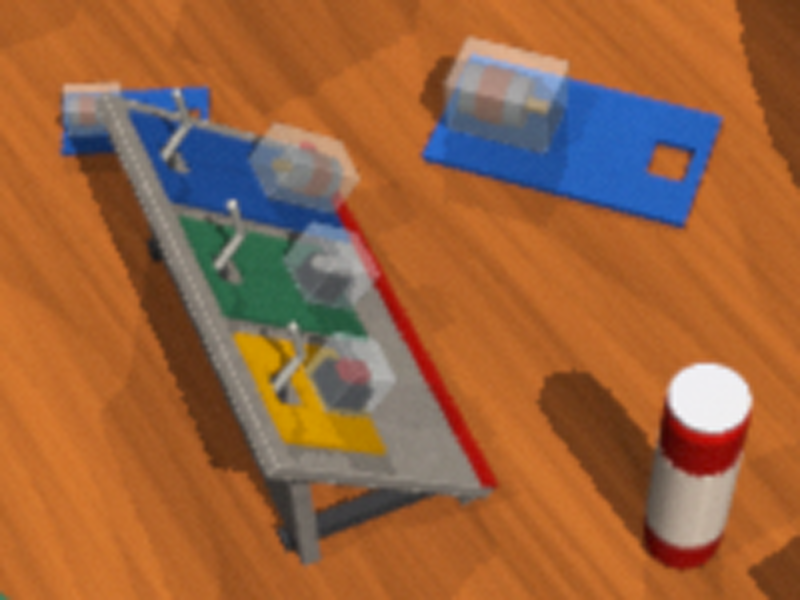

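```bash
cat > fit.py <<'E'
from h import *
import pickle
from scipy.optimize import least_squares
c40,s40=np.cos(np.radians(40)),np.sin(np.radians(40))
def rackpt(s,y,n):  # slope coord, y, normal
    return np.array([s*c40-n*s40,y,0.08+s*s40+n*c40])
def proj(c,X):
    k=env.get_calibration(c);q=k['camera_from_world'][:3,:3]@X+k['camera_from_world'][:3,3]
    return (k['mtx']@q)[:2]/q[2]
def R(y): return np.array([[np.cos(y),-np.sin(y),0],[np.sin(y),np.cos(y),0],[0,0,1]])
obs=[('top',.09,.16,326.7,160),('top',.09,-.16,435.2,178.8),('top',-.09,-.16,418.8,229.7),('top',-.09,.16,317.6,210.6),
('scene',.09,-.16,225,114),('scene',.09,.16,268.8,207.5),('scene',-.09,.16,323.8,211.8)]
def f(p): return np.concatenate([proj(c,R(p[2])@rackpt(s,y,0)+[p[0],p[1],0])-[u,v] for c,s,y,u,v in obs])
if __name__=='__main__':
    r=least_squares(f,[.54,-.24,0],x_scale=[.01,.01,.1]);p=r.x
    print(p,np.degrees(p[2]));print(r.fun.reshape(-1,2))
    np.save('rack.npy',p)
    Rb=R(p[2]);
    E=np.array([[c40,0,-s40],[0,1,0],[s40,0,c40]]) # cols s,y,n
    W=Rb@E; o=Rb@np.array([0,0,.08])+[p[0],p[1],0]
    for c in ['top','scene']:
        z=np.load(c+'0.npz');P=(cloud(c,z['d'])-o)@W
        hsv=cv2.cvtColor(z['p'],cv2.COLOR_RGB2HSV)
        near=(abs(P[...,0])<.12)&(abs(P[...,1])<.17)&(z['d']>0)&(abs(P[...,2]-.004)<.008)
        g=near&(hsv[...,1]<60)
        print(c,'grey n',np.median(P[g],0)[2], 'ext',np.percentile(P[g],[1,99],axis=0).ravel())
        for n,lo,hi in [('blue',100,125),('green',55,95),('yellow',18,32)]:
            m=near&(hsv[...,0]>=lo)&(hsv[...,0]<=hi)&(hsv[...,1]>110)
            m=cv2.morphologyEx(m.astype(np.uint8),cv2.MORPH_OPEN,np.ones((2,2)))>0
            q=P[m]; 
            print(c,n,len(q),'med n',np.median(q[:,2]),'s,y min/max',q.min(0)[:2],q.max(0)[:2])
            print('   ',cv2.minAreaRect((q[:,:2]*1000).astype(np.float32)))
        # bubbles: points 34..46 above
        for n,yc in [('blue',-.1),('green',0),('yellow',.1)]:
            m=(z['d']>0)&(abs(P[...,0])<.12)&(abs(P[...,1]-yc)<.045)&(abs(P[...,2]-.039)<.006)
            q=P[m]; print('   bub',n,len(q),np.median(q,0),np.percentile(q,[5,95],axis=0)[:,:2].ravel())
    bx=np.linalg.inv
E
python3 fit.py
```

```text
[ 0.5462 -0.2393 -0.1525] -8.738724279592935
[[-1.3641 -0.977 ]
 [ 0.4086 -0.575 ]
 [-1.5608 -1.4206]
 [-1.3275  0.1673]
 [-0.0341 -2.3459]
 [ 0.1621 -1.8971]
 [ 0.0483 -0.637 ]]
top grey n 0.0017225773694147218 ext [-0.0767 -0.159  -0.003   0.0885  0.1565  0.0075]
top blue 865 med n 0.005950824600155765 s,y min/max [-0.0803 -0.1485] [0.5354 0.1627]
    ((239.2348175048828, -15.99078369140625), (680.0928955078125, 126.59404754638672), 20.56639862060547)
  return _methods._mean(a, axis=axis, dtype=dtype,
  ret = ret.dtype.type(ret / rcount)
Traceback (most recent call last):
  File "fit.py", line 31, in <module>
    print(c,n,len(q),'med n',np.median(q[:,2]),'s,y min/max',q.min(0)[:2],q.max(0)[:2])
                                                             ~~~~~^^^
ValueError: zero-size array to reduction operation minimum which has no identity
```

```bash
sed -i "s/np.ones((2,2)))>0/np.ones((3,3)))>0; m\&=near/; s/('green',55,95)/('green',60,99)/; s/>110)/>(60 if n=='green' else 110))/" fit.py
sed -i "s/q=P\[m\]; $/q=P[m]\n            if not len(q): continue/" fit.py
python3 fit.py
```

```text
[ 0.5462 -0.2393 -0.1525] -8.738724279592935
[[-1.3641 -0.977 ]
 [ 0.4086 -0.575 ]
 [-1.5608 -1.4206]
 [-1.3275  0.1673]
 [-0.0341 -2.3459]
 [ 0.1621 -1.8971]
 [ 0.0483 -0.637 ]]
top grey n 0.0017225773694147218 ext [-0.0767 -0.159  -0.003   0.0885  0.1565  0.0075]
top blue 850 med n 0.006002639283675865 s,y min/max [-0.0742 -0.1428] [ 0.0764 -0.0584]
    ((1.0904541015625, -100.59585571289062), (84.36912536621094, 150.63760375976562), 89.9839096069336)
top green 696 med n 0.005709667036798373 s,y min/max [-0.0381 -0.0433] [0.0751 0.0404]
    ((18.765960693359375, -1.4879302978515625), (113.00619506835938, 83.57099914550781), 0.5731236338615417)
top yellow 513 med n 0.0056506886563801465 s,y min/max [-0.0066  0.0556] [0.0767 0.1411]
    ((35.10104751586914, 98.27247619628906), (85.77546691894531, 82.6565933227539), 89.20247650146484)
   bub blue 255 [-0.0367 -0.0997  0.0415] [-0.0661 -0.1181 -0.0103 -0.0814]
   bub green 180 [-0.0116  0.      0.0414] [-0.0319 -0.018   0.0054  0.0179]
   bub yellow 147 [0.0218 0.1003 0.0412] [0.0047 0.0831 0.0366 0.1154]
scene grey n -0.00106033459354
[... 174 characters left out ...]
5, -98.65046691894531), (143.70468139648438, 86.04256439208984), 0.8282178044319153)
scene green 558 med n 0.0028735637822524312 s,y min/max [-0.0383 -0.0431] [0.0786 0.0437]
    ((20.20914077758789, 0.18180465698242188), (116.69883728027344, 86.83441162109375), 0.18929661810398102)
scene yellow 457 med n 0.002782881097335771 s,y min/max [-0.0089  0.0536] [0.0784 0.1446]
    ((34.73088836669922, 99.07555389404297), (90.86341094970703, 87.3808822631836), 89.79047393798828)
   bub blue 197 [-0.0321 -0.0965  0.0387] [-0.0644 -0.1149  0.0684 -0.0781]
   bub green 158 [-0.0082  0.0031  0.0387] [-0.03   -0.0156  0.0707  0.0204]
   bub yellow 151 [0.0263 0.1027 0.0384] [0.0067 0.0853 0.0719 0.1188]
```

The hung blue pack at top (404,204) measures 150.6 x 84.4 mm, so it is the motor pack. The other two blue packs, (394,285) and (452,203), lie loose on the bench and are the wrong sizes. Next I'll fit the box.

```bash
cat > boxfit.py <<'E'
from h import *
import pickle
out=pickle.load(open('sil.pkl','rb'))
for c in ['top','scene']:
    z=np.load(c+'0.npz');P=cloud(c,z['d'])
    m=out[c,'kit_box'][0]['mask']
    m=cv2.dilate(m.astype(np.uint8),np.ones((5,5)))>0
    X=P[m&(z['d']>0)]
    rim=X[(X[:,2]>.036)&(X[:,2]<.052)]
    (cx,cy),sz,a=cv2.minAreaRect((rim[:,:2]*1000).astype(np.float32)); print(c,'rim',len(rim),(cx,cy),sz,a)
    fl=X[(X[:,2]<.012)&(X[:,2]>-.0)&(np.hypot(X[:,0]-.557,X[:,1]-.27)<.06)]
    print('floor z',np.median(fl[:,2]))
p=np.load('top0.npz')['p'][150:230,170:250];save('boxtop.png',cv2.resize(p,None,fx=7,fy=7,interpolation=cv2.INTER_CUBIC))
p=np.load('scene0.npz')['p'][295:375,335:445];save('boxscene.png',cv2.resize(p,None,fx=7,fy=7,interpolation=cv2.INTER_CUBIC))
E
python3 boxfit.py
```

```text
top rim 332 (556.5899658203125, 267.63433837890625) (103.97846221923828, 168.49484252929688) 74.10052490234375
floor z 0.0047582546169406825
scene rim 690 (560.5845336914062, 269.16082763671875) (102.5683364868164, 168.3616180419922) 73.95794677734375
floor z 0.00401989657475299
```

View pics/boxtop.png

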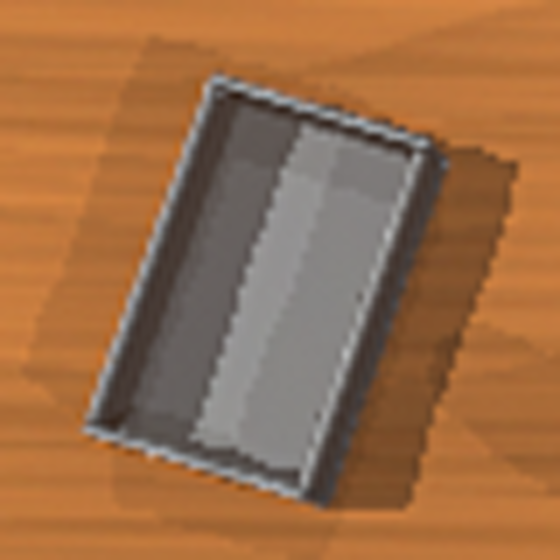

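View pics/boxscene.png

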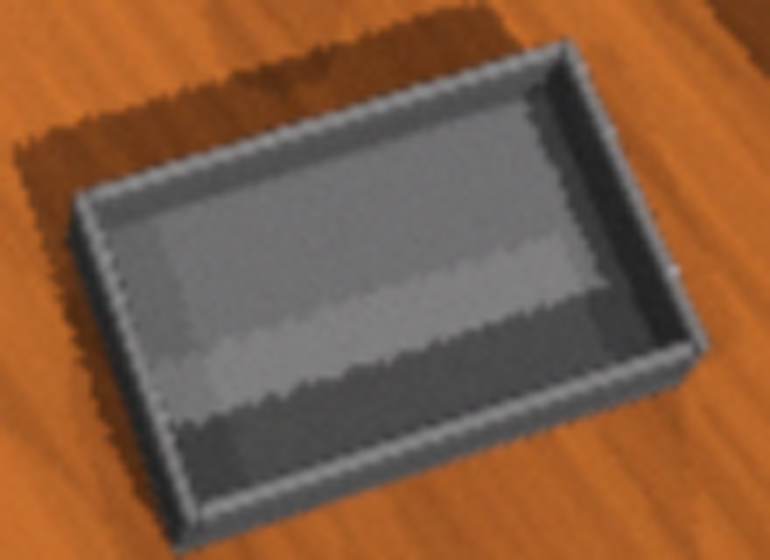

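```bash
cat >> h.py <<'E'
from scipy.spatial.transform import Rotation as Ro
from fit import R as Rz,c40,s40
def Rt(): 
    q=env.get_state()['orientation'];return Ro.from_quat([q[1],q[2],q[3],q[0]])
p=np.load('rack.npy'); rp=p
E3=np.array([[c40,0,-s40],[0,1,0],[s40,0,c40]])
W=Rz(p[2])@E3; O=np.array([p[0],p[1],.08])   # cols: slope, y, normal
def rk(s,y,n): return O+W@np.array([s,y,n])
def down(yaw,sg): # tool x down, tool z = sg*(y axis of yaw)
    z=sg*Rz(yaw)[:,1]; x=np.array([0,0,-1.]); return Ro.from_matrix(np.stack([x,np.cross(z,x),z],1))
def rackR(sg):
    z=sg*W[:,1]; x=-W[:,2]; return Ro.from_matrix(np.stack([x,np.cross(z,x),z],1))
def rel(pos,Rd,p0=None,R0=None):
    s=env.get_state()
    R0=R0 or Rt(); p0=s['tcp_pos'] if p0 is None else p0
    rv=(R0.inv()*Rd).as_rotvec(); t=R0.inv().apply(pos-p0)
    return np.concatenate([rv,t])
E
sed -i 's/^from h import/from h0 import/' fit.py
cat > h0.py <<'E'
import numpy as np, cv2
from workcell import env
def cloud(c,d): 
    import h; return h.cloud(c,d)
E
python3 - <<'E'
from h import *
M=Rt().as_matrix();print(M)
s=env.get_state()
print('motor grip',rk(-.038,-.1,.026),'switch',rk(.021,.1,.026), 'hook',rk(.066,0,0))
for sg in (1,-1):
    print(sg,(Rt().inv()*rackR(sg)).as_rotvec(),(Rt().inv()*down(np.radians(-16),sg)).as_rotvec())
E
```

```text
[[ 0.     -0.9338  0.3577]
 [ 0.0001  0.3577  0.9338]
 [-1.      0.      0.0001]]
motor grip [ 0.4857 -0.3312  0.0755] switch [ 0.5608 -0.1404  0.1134] hook [ 0.5962 -0.247   0.1224]
1 [-0.2046 -0.0743 -0.6954] [-0.0866  0.0001 -0.    ]
-1 [ 2.762  -1.0053  0.1075] [ 3.055  -0.     -0.0002]
```

```bash
cat >> h.py <<'E'
from scipy.spatial.transform import Slerp
def plan(wps,grip=1.0,step=.045,ang=8,p0=None,R0=None):
    """wps: list of (pos,Rot). Prints calls of rows; each call relative to nominal end of the previous."""
    s=env.get_state();p0=s['tcp_pos'] if p0 is None else p0;R0=R0 or Rt()
    pts=[];a,Ra=p0,R0
    for w in wps:
        b,Rb=w[0],w[1];st=w[2] if len(w)>2 else step
        n=int(np.ceil(max(np.linalg.norm(b-a)/st,np.degrees((Ra.inv()*Rb).magnitude())/ang,1)))
        sl=Slerp([0,1],Ro.concatenate([Ra,Rb]))
        for k in range(1,n+1): pts.append((a+(b-a)*k/n,sl(k/n)))
        a,Ra=b,Rb
    for i in range(0,len(pts),12):
        rows=[list(np.round(np.append(rel(x,r,p0,R0),grip),3).tolist()) for x,r in pts[i:i+12]]
        print(len(rows),[rows])
        p0,R0=pts[min(i+11,len(pts)-1)]
E
python3 - <<'E'
from h import *
D=down(rp[2],1)
plan([(np.array([.45,.15,.32]),D),(np.array([.45,-.25,.3]),rackR(1)),(rk(-.038,-.1,.12),rackR(1))])
E
```

```text
12 [[[-0.019, 0.0, -0.0, -0.007, -0.033, -0.025, 1.0], [-0.039, 0.0, -0.0, -0.014, -0.067, -0.05, 1.0], [-0.058, 0.0, -0.0, -0.021, -0.1, -0.075, 1.0], [-0.078, 0.0, -0.0, -0.028, -0.133, -0.1, 1.0], [-0.097, 0.0, -0.0, -0.035, -0.167, -0.125, 1.0], [-0.116, 0.0, -0.0, -0.042, -0.2, -0.149, 1.0], [-0.136, 0.0, -0.0, -0.049, -0.233, -0.174, 1.0], [-0.155, 0.0, -0.0, -0.057, -0.267, -0.199, 1.0], [-0.175, 0.0, -0.0, -0.064, -0.3, -0.224, 1.0], [-0.194, 0.0, -0.0, -0.071, -0.333, -0.249, 1.0], [-0.213, 0.0, -0.0, -0.078, -0.367, -0.274, 1.0], [-0.213, -0.008, -0.077, -0.075, -0.382, -0.315, 1.0]]]
12 [[[0.0, 0.0, -0.078, 0.003, -0.007, -0.044, 1.0], [0.0, -0.0, -0.155, 0.005, -0.013, -0.088, 1.0], [0.0, 0.0, -0.233, 0.008, -0.02, -0.132, 1.0], [0.0, -0.0, -0.31, 0.011, -0.026, -0.176, 1.0], [0.0, 0.0, -0.388, 0.014, -0.033, -0.22, 1.0], [0.0, -0.0, -0.465, 0.016, -0.039, -0.264, 1.0], [0.0, -0.0, -0.543, 0.019, -0.046, -0.307, 1.0], [0.0, -0.0, -0.621, 0.022, -0.052, -0.351, 1.0], [0.0, -0.0, -0.621, 0.06, -0.046, -0.37, 1.0], [0.0, -0.0, -0.621, 0.097, -0.04, -0.389, 1.0], [0.0, -0.0, -0.621, 0.135, -0.034, -0.408, 1.0], [0.0, -0.0, -0.621, 0.173, -0.028, -0.426, 1.0]]]
```

Call:
{"op": "step_arm", "data": {
  "moves": [
    [[-0.02, 0, 0, -0.007, -0.033, -0.025, 1], [-0.04, 0, 0, -0.014, -0.067, -0.05, 1], [-0.06, 0, 0, -0.021, -0.1, -0.075, 1], [-0.08, 0, 0, -0.028, -0.133, -0.1, 1], [-0.1, 0, 0, -0.035, -0.167, -0.125, 1], [-0.116, 0, 0, -0.042, -0.2, -0.15, 1], [-0.136, 0, 0, -0.05, -0.233, -0.174, 1], [-0.155, 0, 0, -0.057, -0.267, -0.2, 1], [-0.175, 0, 0, -0.064, -0.3, -0.224, 1], [-0.194, 0, 0, -0.071, -0.333, -0.25, 1], [-0.213, 0, 0, -0.078, -0.367, -0.274, 1], [-0.213, 0, 0, -0.078, -0.367, -0.274, 1]]
  ]
}}

```text
clock: 2.05
tcp_pos: [0.4533, 0.1464, 0.321]
orientation: [0.539, -0.46, 0.537, 0.458]
wrist_force: [-0.3, 0.0, 0.0]
finger_gap: 0.0856
```

```bash
python3 - <<'E'
from h import *
print(env.get_state()['joint_pos'])
plan([(np.array([.45,-.25,.3]),rackR(1)),(rk(-.038,-.1,.12),rackR(1))])
E
```

```text
[ 0.1443  0.1068 -0.0235  1.4379 -0.0011  0.3029]
12 [[[-0.001, -0.0, -0.077, 0.002, -0.007, -0.044, 1.0], [-0.001, -0.001, -0.155, 0.005, -0.013, -0.087, 1.0], [-0.002, -0.001, -0.232, 0.007, -0.02, -0.131, 1.0], [-0.003, -0.001, -0.309, 0.009, -0.026, -0.174, 1.0], [-0.003, -0.001, -0.386, 0.012, -0.033, -0.218, 1.0], [-0.004, -0.002, -0.464, 0.014, -0.04, -0.261, 1.0], [-0.004, -0.002, -0.541, 0.017, -0.046, -0.305, 1.0], [-0.005, -0.002, -0.618, 0.019, -0.053, -0.348, 1.0], [-0.006, -0.002, -0.695, 0.021, -0.059, -0.392, 1.0], [-0.006, -0.002, -0.695, 0.059, -0.056, -0.411, 1.0], [-0.006, -0.002, -0.695, 0.097, -0.053, -0.429, 1.0], [-0.006, -0.002, -0.695, 0.136, -0.05, -0.448, 1.0]]]
1 [[[0.0, 0.0, 0.0, 0.027, 0.027, -0.019, 1.0]]]
```

Call:
{"op": "step_arm", "data": {
  "moves": [
    [[0, 0, -0.077, 0.002, -0.007, -0.044, 1], [0, 0, -0.155, 0.005, -0.013, -0.087, 1], [0, 0, -0.232, 0.007, -0.02, -0.131, 1], [0, 0, -0.309, 0.01, -0.026, -0.174, 1], [0, 0, -0.386, 0.012, -0.033, -0.218, 1], [0, 0, -0.464, 0.014, -0.04, -0.261, 1], [0, 0, -0.541, 0.017, -0.046, -0.305, 1], [0, 0, -0.618, 0.02, -0.053, -0.348, 1], [0, 0, -0.695, 0.021, -0.059, -0.392, 1], [0, 0, -0.695, 0.059, -0.056, -0.411, 1], [0, 0, -0.695, 0.097, -0.053, -0.43, 1], [0, 0, -0.695, 0.136, -0.05, -0.448, 1]]
  ]
}}

```text
clock: 3.25
tcp_pos: [0.4319, -0.3046, 0.1846]
orientation: [0.662, -0.616, 0.349, 0.246]
wrist_force: [0.3, -1.4, -0.6]
finger_gap: 0.0855
```

```bash
python3 - <<'E'
from h import *
print(env.get_state()['joint_pos'])
plan([(rk(-.038,-.1,.1),rackR(1)),(rk(-.038,-.1,.06),rackR(1),.02)])
p,d=env.read_camera('wrist');save('wrist1.png',p);np.savez('w1.npz',p=p,d=d)
E
```

```text
[-1.0541 -0.1055 -0.7976  0.3939  0.5251 -0.7624]
4 [[[-0.002, -0.003, 0.0, 0.023, 0.013, -0.009, 1.0], [-0.005, -0.005, 0.001, 0.046, 0.026, -0.018, 1.0], [-0.005, -0.005, 0.001, 0.066, 0.026, -0.018, 1.0], [-0.005, -0.005, 0.001, 0.086, 0.026, -0.018, 1.0]]]
```

View pics/wrist1.png

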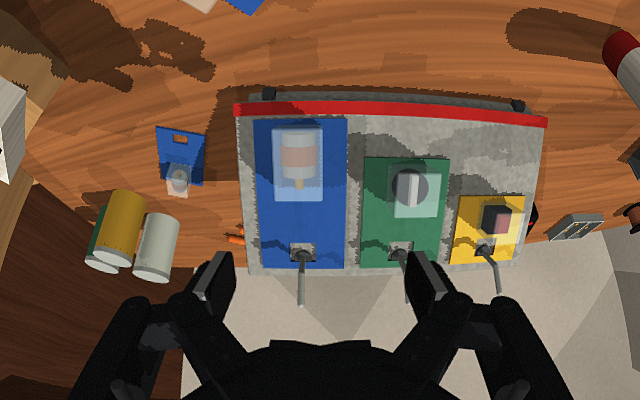

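The wrist view shows the blue motor pack (bubble about (298,165), hook slot (302,252)), with green and yellow to its right. I'll compare model predictions with this picture.

```bash
cat >> h.py <<'E'
def wproj(X,p0=None,R0=None):
    k=env.get_calibration('wrist');s=env.get_state()
    p0=s['tcp_pos'] if p0 is None else p0;R0=R0 or Rt()
    t=R0.inv().apply(np.atleast_2d(X)-p0);T=np.linalg.inv(k['T_tool_cam'])
    c=t@T[:3,:3].T+T[:3,3]; rr=np.hypot(c[:,0],c[:,1]);th=np.arctan2(rr,c[:,2]);m=k['mtx']
    return np.stack([m[0,2]+m[0,0]*th*c[:,0]/rr,m[1,2]+m[1,1]*th*c[:,1]/rr],1)
E
python3 - <<'E'
from h import *
z=np.load('w1.npz');im=z['p'].copy()
def card(y,L,bc,bl,bw,col):
    o=.058
    for n,(a,b,w) in [(.004,(o-L+.019,o+.019,.042)),(.04,(o+bc-bl/2,o+bc+bl/2,bw/2))]:
        q=wproj(np.array([rk(s,y+e,n) for s,e in [(a,-w),(a,w),(b,w),(b,-w)]]))
        cv2.polylines(im,[np.round(q*4).astype(np.int32)],True,col,1,cv2.LINE_AA,2)
card(-.1,.15,-.096,.06,.04,(255,255,0));card(0,.115,-.071,.04,.04,(255,0,255));card(.1,.078,-.037,.034,.036,(0,255,255))
q=wproj(np.array([rk(s,y,0) for s,y in [(-.09,-.16),(-.09,.16),(.09,.16),(.09,-.16)]]))
cv2.polylines(im,[np.round(q*4).astype(np.int32)],True,(255,0,0),1,cv2.LINE_AA,2)
save('w1o.png',cv2.resize(im[80:290,220:560],None,fx=2.3,fy=2.3))
E
```

```text
(no output)
```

View pics/w1o.png

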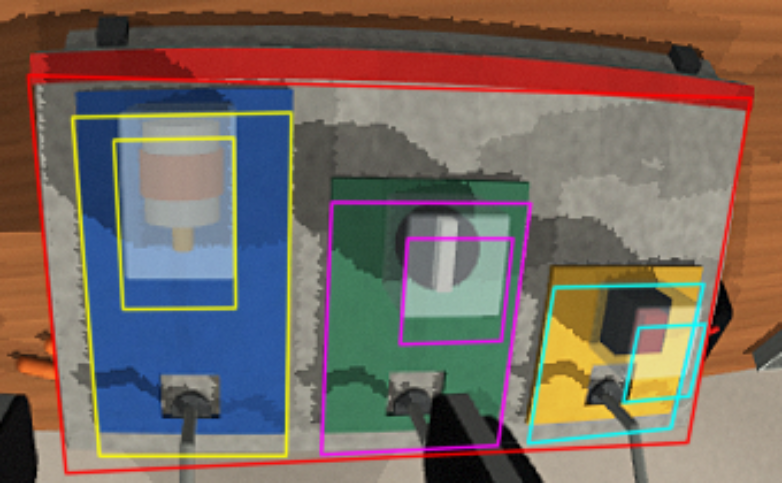

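Call:
{"op": "step_arm", "data": {
  "moves": [
    [[-0.002, -0.003, 0, 0.023, 0.013, -0.009, 1], [-0.005, -0.005, 0, 0.046, 0.026, -0.018, 1], [-0.005, -0.005, 0, 0.046, 0.026, -0.018, 1], [-0.005, -0.005, 0, 0.046, 0.026, -0.018, 1]]
  ]
}}

```text
clock: 3.7
tcp_pos: [0.4356, -0.3215, 0.1252]
orientation: [0.664, -0.612, 0.348, 0.252]
wrist_force: [-0.8, -0.2, 1.2]
finger_gap: 0.0856
```

```bash
cat >> h.py <<'E'
def overlay(im,p0=None,R0=None):
    def card(y,L,bc,bl,bw,col):
        o=.058
        for n,(a,b,w) in [(.004,(o-L+.019,o+.019,.042)),(.04,(o+bc-bl/2,o+bc+bl/2,bw/2))]:
            q=wproj(np.array([rk(s,y+e,n) for s,e in [(a,-w),(a,w),(b,w),(b,-w)]]),p0,R0)
            cv2.polylines(im,[np.round(q*4).astype(np.int32)],True,col,1,cv2.LINE_AA,2)
    card(-.1,.15,-.096,.06,.04,(255,255,0));card(0,.115,-.071,.04,.04,(255,0,255));card(.1,.078,-.037,.034,.036,(0,255,255))
    q=wproj(np.array([rk(s,y,0) for s,y in [(-.09,-.16),(-.09,.16),(.09,.16),(.09,-.16)]]),p0,R0)
    cv2.polylines(im,[np.round(q*4).astype(np.int32)],True,(255,0,0),1,cv2.LINE_AA,2)
E
python3 - <<'E'
from h import *
s=env.get_state();p0=s['tcp_pos'];R0=Rt();print(s['joint_pos'],s['qvel'],p0)
p,d=env.read_camera('wrist');np.savez('w2.npz',p=p,d=d,p0=p0,q=R0.as_quat());print(env.get_state()['tcp_pos'])
im=p.copy();overlay(im,p0,R0);save('w2o.png',cv2.resize(im[80:330,190:560],None,fx=2.1,fy=2.1))
E
```

```text
[-1.068   0.023  -0.8482  0.2381  0.5325 -0.7831] [ 0.0031 -0.0332  0.0197  0.0006  0.0002 -0.0053] [ 0.4356 -0.3215  0.1252]
[ 0.436  -0.3221  0.1262]
```

View pics/w2o.png

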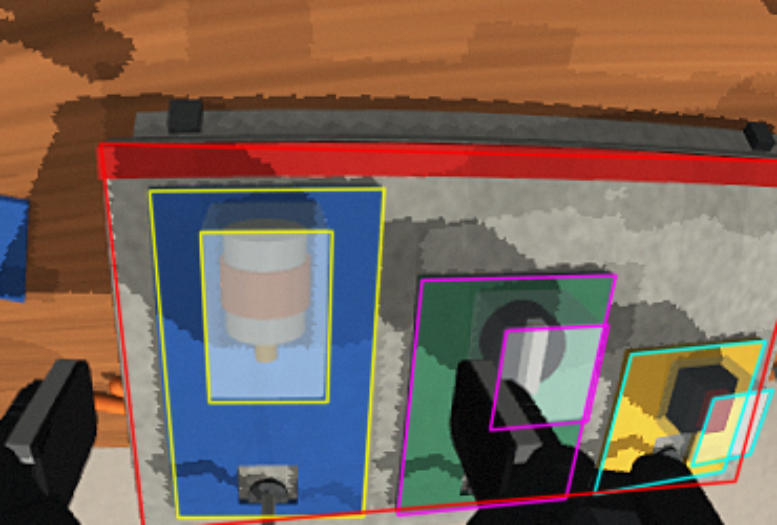

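```bash
python3 - <<'E'
from h import *
print((env.get_state()['tcp_pos']-O)@W)
plan([(rk(-.038,-.1,.06),rackR(1),.03),(rk(-.038,-.1,.020),rackR(1),.014)])
E
```

```text
[-0.0441 -0.0986  0.0974]
5 [[[-0.003, 0.002, -0.004, 0.019, -0.003, -0.001, 1.0], [-0.005, 0.004, -0.007, 0.037, -0.006, -0.002, 1.0], [-0.005, 0.004, -0.007, 0.051, -0.007, -0.002, 1.0], [-0.005, 0.004, -0.007, 0.064, -0.007, -0.002, 1.0], [-0.005, 0.004, -0.007, 0.077, -0.007, -0.002, 1.0]]]
```

Call:
{"op": "step_arm", "data": {
  "moves": [
    [[-0.003, 0.002, -0.004, 0.019, -0.003, -0.001, 1], [-0.005, 0.004, -0.007, 0.037, -0.006, -0.002, 1], [-0.005, 0.004, -0.007, 0.051, -0.007, -0.002, 1], [-0.005, 0.004, -0.007, 0.064, -0.007, -0.002, 1], [-0.005, 0.004, -0.007, 0.077, -0.007, -0.002, 1], [-0.005, 0.004, -0.007, 0.077, -0.007, -0.002, 1], [-0.005, 0.004, -0.007, 0.077, -0.007, -0.002, 1]]
  ]
}}

```text
clock: 4.45
tcp_pos: [0.4901, -0.332, 0.0729]
orientation: [0.661, -0.617, 0.346, 0.249]
wrist_force: [0.2, -0.3, 0.6]
finger_gap: 0.0854
```

```bash
python3 - <<'E'
from h import *
s=env.get_state();print((s['tcp_pos']-O)@W,s['joint_pos'],s['wrist_force'],rel(rk(-.038,-.1,.018),rackR(1)))
p0=s['tcp_pos'];R0=Rt()
p,d=env.read_camera('wrist')
im=p.copy();overlay(im,p0,R0);save('w3o.png',im)
E
```

```text
[-0.0362 -0.1002  0.0211] [-0.9679  0.1934 -0.851   0.0029  0.4874 -0.6837] [ 0.2031 -0.3058  0.5787] [ 0.0015 -0.0004  0.0013  0.0031  0.0018  0.0002]
```

View pics/w3o.png

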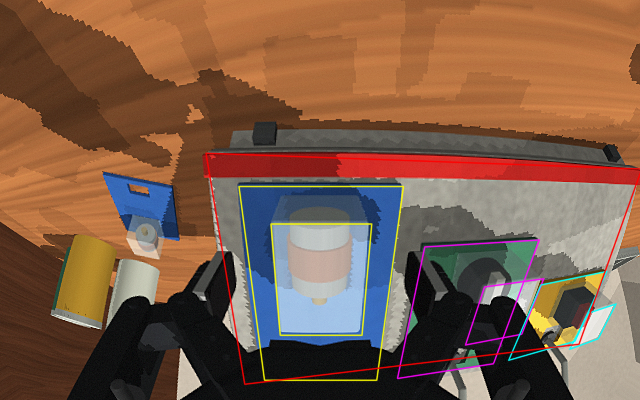

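Call:
{"op": "step_arm", "data": {
  "force": 52,
  "moves": [
    [[0, 0, 0, 0.003, 0.002, 0, 0.7], [0, 0, 0, 0.003, 0.002, 0, 0.4], [0, 0, 0, 0.003, 0.002, 0, 0], [0, 0, 0, 0.003, 0.002, 0, 0], [0, 0, 0, 0.003, 0.002, 0, 0], [0, 0, 0, 0.003, 0.002, 0, 0], [0, 0, 0, 0.003, 0.002, 0, 0]]
  ]
}}

```text
clock: 5.2
tcp_pos: [0.4902, -0.3324, 0.0697]
orientation: [0.661, -0.617, 0.347, 0.248]
wrist_force: [-4.4, 1.0, 5.6]
finger_gap: 0.0396
```

```bash
python3 - <<'E'
from h import *
s=env.get_state();print((s['tcp_pos']-O)@W,s['joint_pos'],s['wrist_force'],s['finger_gap'])
a=(s['tcp_pos']-O)@W
r=rackR(1)
def g(ds,n): return (rk(a[0]+ds,a[1],a[2]+n),r,.014)
plan([g(.0085,0),g(.0085,.03),g(.04,.0615),g(.04,.10)],grip=0)
E
```

```text
[-0.0382 -0.1005  0.0187] [-0.9681  0.2001 -0.8546 -0.0083  0.4873 -0.683 ] [-4.4205  1.0257  5.6294] 0.03963785438553913
11 [[[0.001, -0.001, 0.002, 0.0, -0.008, -0.0, 0.0], [0.001, -0.001, 0.002, -0.01, -0.009, -0.0, 0.0], [0.001, -0.001, 0.002, -0.02, -0.009, -0.0, 0.0], [0.001, -0.001, 0.002, -0.03, -0.009, -0.0, 0.0], [0.001, -0.001, 0.002, -0.038, -0.016, -0.0, 0.0], [0.001, -0.001, 0.002, -0.046, -0.024, -0.0, 0.0], [0.001, -0.001, 0.002, -0.054, -0.032, -0.0, 0.0], [0.001, -0.001, 0.002, -0.061, -0.04, -0.0, 0.0], [0.001, -0.001, 0.002, -0.074, -0.04, -0.0, 0.0], [0.001, -0.001, 0.002, -0.087, -0.04, -0.0, 0.0], [0.001, -0.001, 0.002, -0.1, -0.04, -0.0, 0.0]]]
```

Call:
{"op": "step_arm", "data": {
  "moves": [
    [[0, 0, 0, 0, -0.005, 0, 0], [0, 0, 0, 0, -0.009, 0, 0], [0, 0, 0, 0, -0.009, 0, 0], [0, 0, 0, -0.01, -0.009, 0, 0], [0, 0, 0, -0.02, -0.009, 0, 0], [0, 0, 0, -0.03, -0.009, 0, 0], [0, 0, 0, -0.03, -0.009, 0, 0], [0, 0, 0, -0.03, -0.009, 0, 0]]
  ]
}}

```text
clock: 6.0
tcp_pos: [0.4778, -0.3309, 0.0992]
orientation: [0.661, -0.617, 0.347, 0.248]
wrist_force: [0.5, 0.4, -1.4]
finger_gap: 0.0397
```

```bash
python3 - <<'E'
from h import *
s=env.get_state();print((s['tcp_pos']-O)@W,s['joint_pos'],s['wrist_force'],s['ft_torque'],s['finger_gap'])
p,d=env.read_camera('wrist');save('w4.png',p)
p,d=env.read_camera('scene');save('s4.png',cv2.resize(p[80:240,200:400],None,fx=4,fy=4))
E
```

```text
[-0.0288 -0.101   0.0493] [-0.9905  0.1265 -0.8387  0.0901  0.4981 -0.7045] [ 0.4738  0.4055 -1.3853] [ 0.0821  0.8207 -0.0002] 0.03969363345165764
```

View pics/w4.png

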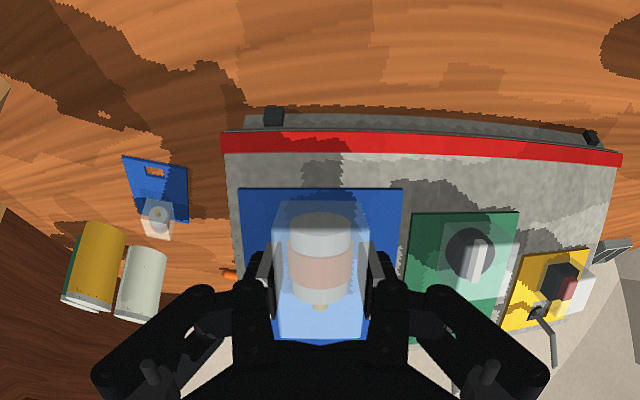

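View pics/s4.png

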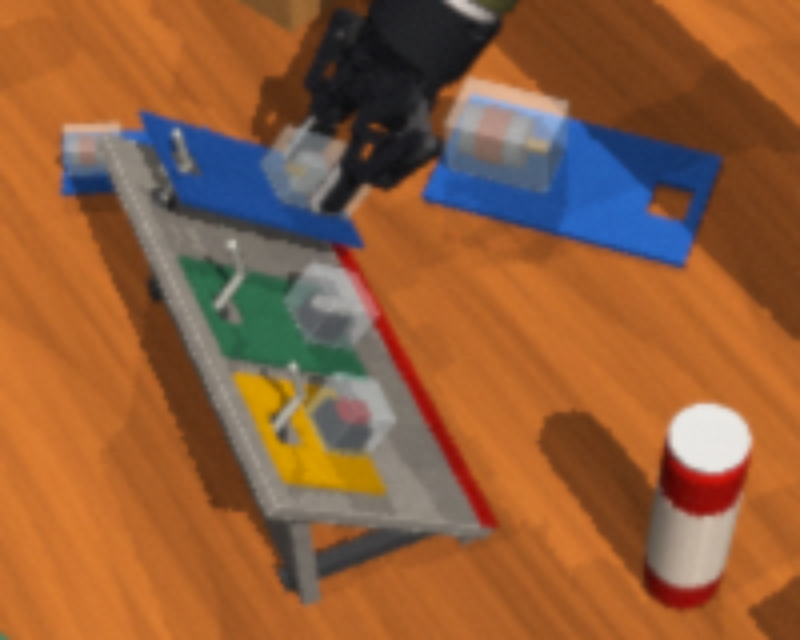

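Call:
{"op": "step_arm", "data": {
  "moves": [
    [[0, 0, 0, -0.009, -0.008, 0, 0], [0, 0, 0, -0.018, -0.017, 0, 0], [0, 0, 0, -0.027, -0.026, 0, 0], [0, 0, 0, -0.034, -0.033, 0, 0], [0, 0, 0, -0.034, -0.033, 0, 0], [0, 0, 0, -0.045, -0.034, 0, 0], [0, 0, 0, -0.06, -0.034, 0, 0], [0, 0, 0, -0.08, -0.034, 0, 0], [0, 0, 0, -0.1, -0.034, 0, 0], [0, 0, 0, -0.1, -0.034, 0, 0]]
  ]
}}

```text
clock: 7.1
tcp_pos: [0.4395, -0.3253, 0.1982]
orientation: [0.661, -0.618, 0.347, 0.247]
wrist_force: [0.2, -1.0, -2.0]
finger_gap: 0.0392
```

```bash
python3 - <<'E'
from h import *
s=env.get_state();print((s['tcp_pos']-O)@W,s['tcp_pos'],s['joint_pos'],s['wrist_force'],s['ft_torque'],s['finger_gap'])
p,d=env.read_camera('scene');save('s5.png',cv2.resize(p[60:220,200:400],None,fx=4,fy=4))
yb=np.radians(-16);B=np.array([.5585,.2685,0]);D=down(yb,1)
g=B+Rz(yb)@[-.04,0,0]
plan([(s['tcp_pos']+[0,.02,.10],rackR(1)),(np.array([.50,-.1,.30]),down(rp[2],1)),(np.array([.52,.1,.30]),D),(np.array([g[0],g[1],.25]),D)],grip=0,step=.035,ang=6)
E
```

```text
[ 0.0052 -0.1012  0.1499] [ 0.4395 -0.3253  0.1982] [-1.0652 -0.0779 -0.7356  0.4334  0.5332 -0.7792] [ 0.2233 -0.9508 -2.0331] [0.0798 0.8335 0.0011] 0.03919970379005203
12 [[[0.0, -0.001, 0.001, -0.026, -0.021, 0.006, 0.0], [0.001, -0.002, 0.002, -0.053, -0.042, 0.013, 0.0], [0.001, -0.003, 0.003, -0.079, -0.063, 0.019, 0.0], [0.001, -0.003, 0.102, -0.077, -0.066, 0.05, 0.0], [0.001, -0.003, 0.202, -0.075, -0.069, 0.08, 0.0], [0.0, -0.003, 0.302, -0.072, -0.073, 0.11, 0.0], [0.0, -0.003, 0.402, -0.07, -0.076, 0.141, 0.0], [0.0, -0.003, 0.501, -0.068, -0.079, 0.171, 0.0], [-0.0, -0.003, 0.601, -0.065, -0.082, 0.201, 0.0], [-0.0, -0.003, 0.701, -0.063, -0.086, 0.231, 0.0], [0.02, 0.004, 0.701, -0.064, -0.084, 0.265, 0.0], [0.04, 0.011, 0.701, -0.065, -0.083, 0.298, 0.0]]]
10 [[[0.021, 0.0, 0.0, 0.0, 0.003, 0.033, 0.0], [0.042, 0.0, 0.0, 0.0, 0.006, 0.067, 0.0], [0.063, 0.0, 0.0, 0.0, 0.01, 0.1, 0.0], [0.084, 0.0, 0.0, 0.0, 0.013, 0.133, 0.0], [0.084, 0.0, 0.0, 0.008, 0.019, 0.163, 0.0], [0.084, 0.0, 0.0, 0.017, 0.024, 0.192, 0.0], [0.084, 0.0, 0.0, 0.025, 0.03, 0.221, 0.0], [0.084, 0.0, 0.0, 0.033, 0.036, 0.251, 0.0], [0.084, 0.0, 0.0, 0.042, 0.042, 0.28, 0.0], [0.084, 0.0, 0.0, 0.05, 0.047, 0.31, 0.0]]]
```

View pics/s5.png

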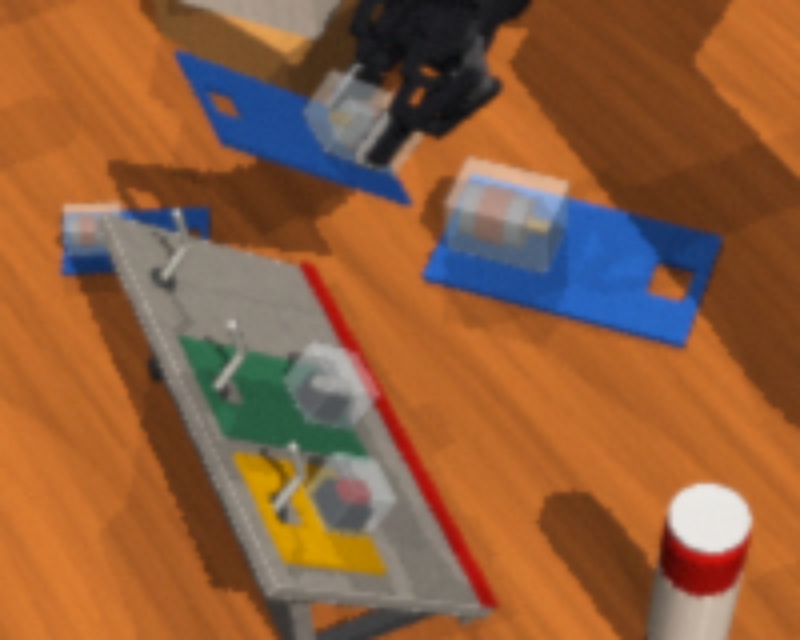

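Call:
{"op": "step_arm", "data": {
  "moves": [
    [[0, 0, 0, -0.026, -0.021, 0.006, 0], [0, 0, 0, -0.053, -0.042, 0.013, 0], [0, 0, 0, -0.079, -0.063, 0.019, 0], [0, 0, 0.1, -0.077, -0.066, 0.05, 0], [0, 0, 0.2, -0.075, -0.069, 0.08, 0], [0, 0, 0.3, -0.072, -0.073, 0.11, 0], [0, 0, 0.4, -0.07, -0.076, 0.14, 0], [0, 0, 0.5, -0.068, -0.079, 0.17, 0], [0, 0, 0.6, -0.065, -0.082, 0.2, 0], [0, 0, 0.7, -0.063, -0.086, 0.23, 0], [0.02, 0.004, 0.7, -0.064, -0.084, 0.265, 0], [0.04, 0.01, 0.7, -0.065, -0.083, 0.298, 0]]
  ]
}}

```text
clock: 8.35
tcp_pos: [0.5086, -0.0319, 0.2964]
orientation: [0.546, -0.448, 0.546, 0.45]
wrist_force: [0.1, -0.8, -2.6]
finger_gap: 0.0391
```

```bash
python3 - <<'E'
from h import *
s=env.get_state();print(s['tcp_pos'],s['joint_pos'],s['wrist_force'],s['finger_gap'])
yb=np.radians(-16);B=np.array([.5585,.2685,0]);D=down(yb,1)
g=B+Rz(yb)@[-.04,0,0]
plan([(np.array([.52,.1,.30]),D),(np.array([g[0],g[1],.25]),D)],grip=0,step=.035,ang=6)
E
```

```text
[ 0.5086 -0.0319  0.2964] [-0.2214  0.1777  0.0004  1.3966  0.0018 -0.0272] [ 0.0771 -0.8023 -2.5621] 0.03911980988390943
10 [[[0.021, 0.0, -0.001, -0.001, 0.004, 0.033, 0.0], [0.043, 0.001, -0.002, -0.002, 0.007, 0.066, 0.0], [0.064, 0.001, -0.002, -0.003, 0.011, 0.099, 0.0], [0.085, 0.002, -0.003, -0.003, 0.014, 0.132, 0.0], [0.085, 0.002, -0.003, 0.005, 0.02, 0.161, 0.0], [0.085, 0.002, -0.003, 0.013, 0.026, 0.19, 0.0], [0.085, 0.002, -0.003, 0.022, 0.031, 0.22, 0.0], [0.085, 0.002, -0.003, 0.03, 0.037, 0.249, 0.0], [0.085, 0.002, -0.003, 0.039, 0.043, 0.278, 0.0], [0.085, 0.002, -0.003, 0.047, 0.049, 0.308, 0.0]]]
```

Call:
{"op": "step_arm", "data": {
  "moves": [
    [[0.02, 0, 0, 0, 0.004, 0.033, 0], [0.043, 0, 0, -0.002, 0.007, 0.066, 0], [0.064, 0, 0, -0.003, 0.011, 0.1, 0], [0.085, 0.002, -0.003, -0.003, 0.014, 0.132, 0], [0.085, 0.002, -0.003, 0.005, 0.02, 0.16, 0], [0.085, 0.002, -0.003, 0.013, 0.026, 0.19, 0], [0.085, 0.002, -0.003, 0.022, 0.031, 0.22, 0], [0.085, 0.002, -0.003, 0.03, 0.037, 0.25, 0], [0.085, 0.002, -0.003, 0.04, 0.043, 0.278, 0], [0.085, 0.002, -0.003, 0.06, 0.049, 0.308, 0], [0.085, 0.002, -0.003, 0.08, 0.049, 0.308, 0], [0.085, 0.002, -0.003, 0.08, 0.049, 0.308, 0]]
  ]
}}

```text
clock: 9.55
tcp_pos: [0.5178, 0.2809, 0.2119]
orientation: [0.562, -0.425, 0.567, 0.427]
wrist_force: [0.6, -0.7, -2.3]
finger_gap: 0.0395
```

```bash
python3 - <<'E'
from h import *
s=env.get_state();print(s['tcp_pos'],s['joint_pos'],s['qvel'],s['wrist_force'],s['finger_gap'])
p0=s['tcp_pos'];R0=Rt()
p,d=env.read_camera('wrist');save('w6.png',p);np.savez('w6.npz',p=p,d=d,p0=p0,q=R0.as_quat())
p,d=env.read_camera('scene');save('s6.png',cv2.resize(p[220:400,300:500],None,fx=4,fy=3.3));np.savez('s6.npz',p=p,d=d)
E
```

```text
[0.5178 0.2809 0.2119] [0.3607 0.3565 0.0327 1.2546 0.     0.6377] [-0.0274 -0.0356  0.0523  0.06   -0.0046 -0.0048] [ 0.6293 -0.6791 -2.3408] 0.03950939114079639
```

View pics/w6.png

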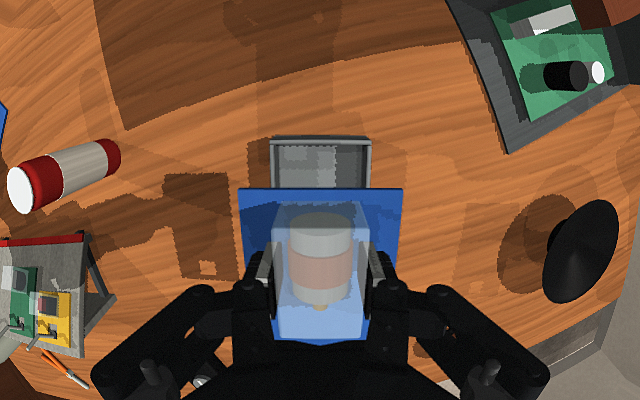

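View pics/s6.png

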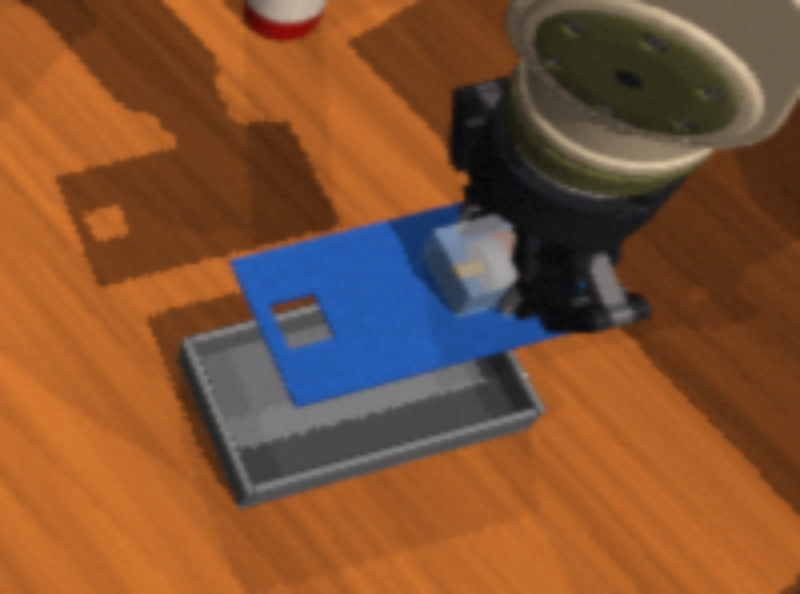

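```bash
cat > ov6.py <<'E'
from h import *
import sys
z=np.load('w6.npz');p0=z['p0'];R0=Ro.from_quat(z['q']);im=z['p'].copy()
yb=np.radians(-16);B=np.array([.5585,.2685,0])
def poly(P,col): cv2.polylines(im,[np.round(wproj(np.array(P),p0,R0)*4).astype(np.int32)],True,col,1,cv2.LINE_AA,2)
for hx,hy,zz in [(.084,.051,.043),(.079,.046,.043),(.079,.046,.005),(.084,.051,0)]:
    poly([B+Rz(yb)@[a*hx,b*hy,zz] for a,b in [(-1,-1),(1,-1),(1,1),(-1,1)]],(255,0,0))
# pack in tool: pack x = -tool y?, z = -tool x
def pk(x,y,zz): # tool coords; grip x=-0.096
    return p0+R0.apply([.0187-zz,-(x+.096),y])
a=[(-.131,-.042),(.019,-.042),(.019,.042),(-.131,.042)]
poly([pk(x,y,.004) for x,y in a],(255,255,0))
poly([pk(x,y,.04) for x,y in [(-.126,-.02),(-.066,-.02),(-.066,.02),(-.126,.02)]],(0,255,0))
save('w6o.png',cv2.resize(im[110:360,210:430],None,fx=3,fy=2.4*1))
E
python3 ov6.py
```

```text
(no output)
```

View pics/w6o.png

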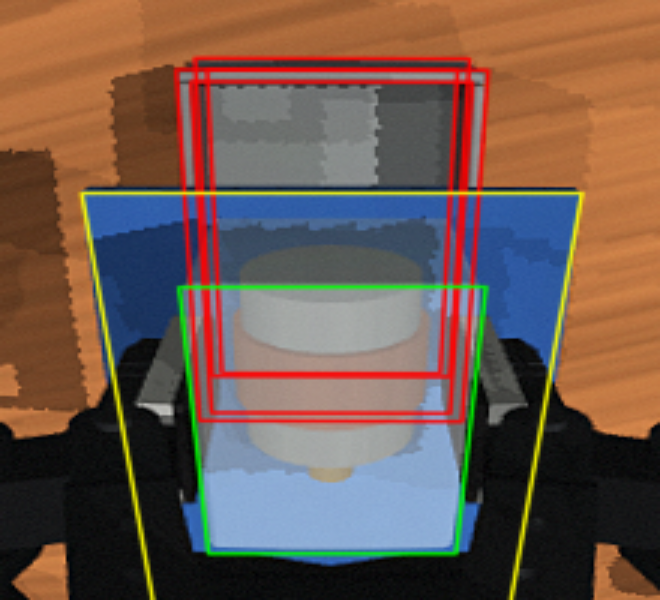

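```bash
python3 - <<'E'
from h import *
z=np.load('s6.npz');P=cloud('scene',z['d']);hsv=cv2.cvtColor(z['p'],cv2.COLOR_RGB2HSV)
m=(hsv[...,0]>=100)&(hsv[...,0]<=125)&(hsv[...,1]>110)&(P[...,2]>.15)&(P[...,1]>.15)
q=P[m];A=np.c_[q,np.ones(len(q))]
yb=np.radians(-16);L=(q-[.5585,.2685,0])@Rz(yb)
for _ in range(3):
    c=np.linalg.lstsq(np.c_[L[:,:2],np.ones(len(L))],L[:,2],rcond=None)[0];r=L[:,2]-np.c_[L[:,:2],np.ones(len(L))]@c;L=L[abs(r)<.006]
print(len(L),'tilt deg x,y',np.degrees(c[:2]),c[2],L.min(0),L.max(0),cv2.minAreaRect((L[:,:2]*1000).astype(np.float32)))
s=env.get_state();print(s['tcp_pos'],(s['tcp_pos']-[.5585,.2685,0])@Rz(yb))
E
```

```text
479 tilt deg x,y [3.5818 5.5346] 0.19670216852948932 [-0.0517 -0.0383  0.1939] [0.0738 0.0434 0.2028] ((12.967445373535156, 5.6999053955078125), (15.773097038269043, 148.88319396972656), 56.238338470458984)
[0.5194 0.2802 0.2156] [-0.0408  0.0004  0.2156]
```

```bash
python3 - <<'E'
from h import *
z=np.load('s6.npz');P=cloud('scene',z['d']);hsv=cv2.cvtColor(z['p'],cv2.COLOR_RGB2HSV)
m=(hsv[...,0]>=100)&(hsv[...,0]<=125)&(hsv[...,1]>110)&(abs(P[...,2]-.2)<.05)&(P[...,1]>.15)
q=P[m];yb=np.radians(-16);L=(q-[.5585,.2685,0])@Rz(yb)
print(len(L),np.percentile(L,[1,10,50,90,99],axis=0))
from numpy.linalg import lstsq
c=lstsq(np.c_[L[:,:2],np.ones(len(L))],L[:,2],rcond=None)[0];print(np.degrees(c[:2]),c[2])
for a in np.arange(-.05,.09,.02):
    k=abs(L[:,0]-a)<.01
    for b in (-.03,0,.03):
        kk=k&(abs(L[:,1]-b)<.015)
        if kk.sum()>3: print(round(a,2),b,kk.sum(),np.median(L[kk,2]))
E
```

```text
2420 [[-0.0422 -0.0389  0.1946]
 [-0.0181 -0.0323  0.1963]
 [ 0.0207  0.0072  0.1981]
 [ 0.0642  0.0378  0.2   ]
 [ 0.0732  0.043   0.2186]]
[-1.6246 -0.6042] 0.19922719125578972
-0.05 0.03 32 0.19813474200764214
-0.03 -0.03 51 0.198571770344239
-0.03 0.03 136 0.1983757467036235
-0.01 -0.03 131 0.19838167032664733
-0.01 0 172 0.1991314923699518
-0.01 0.03 179 0.19823869410892037
0.01 -0.03 140 0.19832954716607493
0.01 0 174 0.19817737985687944
0.01 0.03 180 0.1979114393214641
0.03 -0.03 144 0.19824425210893692
0.03 0 181 0.19800810555708392
0.03 0.03 183 0.1979541512919757
0.05 -0.03 143 0.19781392216791005
0.05 0 61 0.19753007915697562
0.05 0.03 187 0.19782108222737083
0.07 -0.03 102 0.19776567540517387
0.07 0 86 0.1977178684160405
0.07 0.03 137 0.19774592100553345
```

```bash
cat >> h.py <<'E'
yb=np.radians(-16);B=np.array([.5585,.2685,0])
def bx(x,y,z): return B+Rz(yb)@[x,y,z]
DB=down(yb,1)
E
python3 - <<'E'
from h import *
plan([(bx(-.04,0,.15),DB,.035),(bx(-.04,0,.075),DB,.025),(bx(-.04,0,.06),DB,.015)],grip=0)
E
```

```text
6 [[[0.0, -0.001, -0.001, 0.033, -0.0, -0.0, 0.0], [0.0, -0.002, -0.002, 0.066, -0.001, -0.0, 0.0], [0.0, -0.002, -0.002, 0.091, -0.001, -0.0, 0.0], [0.0, -0.002, -0.002, 0.116, -0.001, -0.0, 0.0], [0.0, -0.002, -0.002, 0.141, -0.001, -0.0, 0.0], [0.0, -0.002, -0.002, 0.156, -0.001, -0.0, 0.0]]]
```

Call:
{"op": "step_arm", "data": {
  "moves": [
    [[0, -0.001, -0.001, 0.033, 0, 0, 0], [0, -0.002, -0.002, 0.066, -0.001, 0, 0], [0, -0.002, -0.002, 0.091, -0.001, 0, 0], [0, -0.002, -0.002, 0.116, -0.001, 0, 0], [0, -0.002, -0.002, 0.141, -0.001, 0, 0], [0, -0.002, -0.002, 0.156, -0.001, 0, 0], [0, -0.002, -0.002, 0.156, -0.001, 0, 0], [0, -0.002, -0.002, 0.156, -0.001, 0, 0]]
  ]
}}

```text
clock: 10.45
tcp_pos: [0.5211, 0.2795, 0.0607]
orientation: [0.565, -0.425, 0.564, 0.425]
wrist_force: [0.6, -0.4, -2.4]
finger_gap: 0.0391
```

```bash
python3 - <<'E'
from h import *
s=env.get_state();print(s['tcp_pos'],(s['tcp_pos']-B)@Rz(yb),s['wrist_force'],rel(bx(-.04,0,.024),DB))
p,d=env.read_camera('scene');save('s7.png',cv2.resize(p[260:390,320:460],None,fx=5,fy=4.5))
E
```

```text
[0.5211 0.2795 0.0607] [-0.039   0.0003  0.0607] [ 0.558  -0.3587 -2.3625] [-0.0006  0.0013  0.0011  0.0367  0.001  -0.0003]
```

View pics/s7.png

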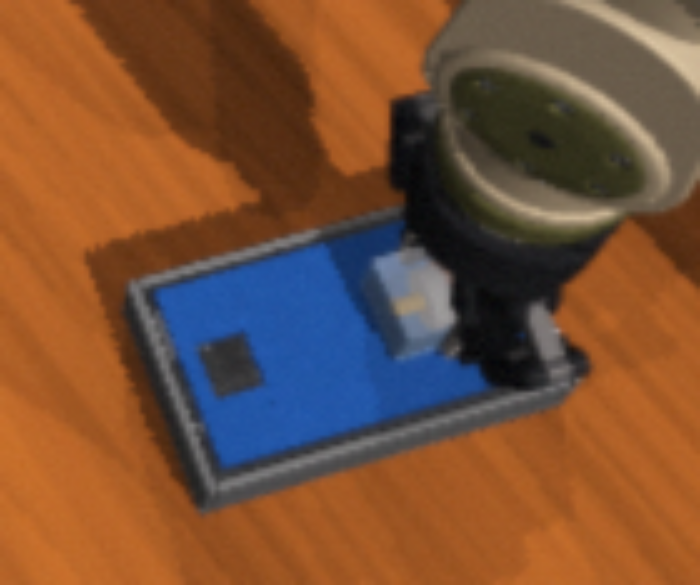

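The card sits inside the rim with even gaps, so I'll keep lowering.

Call:
{"op": "step_arm", "data": {
  "moves": [
    [[0, 0, 0, 0.01, 0, 0, 0], [0, 0, 0, 0.02, 0.001, 0, 0], [0, 0, 0, 0.027, 0.001, 0, 0], [0, 0, 0, 0.032, 0.001, 0, 0], [0, 0, 0, 0.035, 0.001, 0, 0], [0, 0, 0, 0.036, 0.001, 0, 0], [0, 0, 0, 0.036, 0.001, 0, 0]]
  ]
}}

```text
clock: 11.2
tcp_pos: [0.5206, 0.2801, 0.0251]
orientation: [0.566, -0.426, 0.564, 0.425]
wrist_force: [-0.5, 0.2, -1.2]
finger_gap: 0.0391
```

```bash
python3 - <<'E'
from h import *
s=env.get_state();print(s['tcp_pos'],(s['tcp_pos']-B)@Rz(yb),s['wrist_force'],s['ft_torque'])
E
```

```text
[0.5206 0.2801 0.0251] [-0.0397  0.0007  0.0251] [-0.4705  0.2438 -1.2341] [ 0.0386 -0.0063  0.0001]
```

Call:
{"op": "step_arm", "data": {
  "moves": [
    [[0, 0, 0, 0.001, 0, 0, 0], [0, 0, 0, 0.002, 0, 0, 0], [0, 0, 0, 0.002, 0, 0, 0], [0, 0, 0, 0.002, 0, 0, 0.5], [0, 0, 0, 0.002, 0, 0, 0.54], [0, 0, 0, 0.002, 0, 0, 0.56], [0, 0, 0, 0.002, 0, 0, 0.57], [0, 0, 0, 0.002, 0, 0, 0.57]]
  ]
}}

```text
clock: 12.0
tcp_pos: [0.5206, 0.2801, 0.0231]
orientation: [0.566, -0.426, 0.564, 0.425]
wrist_force: [-0.8, 0.5, 0.4]
finger_gap: 0.0487
```

```bash
python3 - <<'E'
from h import *
s=env.get_state();print(s['tcp_pos'],(s['tcp_pos']-B)@Rz(yb),s['wrist_force'],s['ft_torque'],s['finger_gap'])
p,d=env.read_camera('wrist');save('w8.png',p[150:400,150:490])
E
```

```text
[0.5206 0.2801 0.0231] [-0.0396  0.0007  0.0231] [-0.8118  0.4872  0.4029] [-0.0019  0.0275  0.0513] 0.04873994653095787
```

View pics/w8.png

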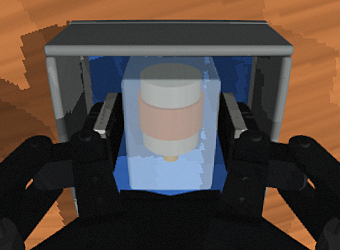

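Call:
{"op": "step_arm", "data": {
  "moves": [
    [[0, 0, 0, -0.005, 0, 0, 0.57], [0, 0, 0, -0.015, 0, 0, 0.57], [0, 0, 0, -0.03, 0, 0, 0.57], [0, 0, 0, -0.055, 0, 0, 0.57], [0, 0, 0, -0.09, 0, 0, 0.57], [0, 0, 0, -0.13, 0, 0, 1], [0, 0, 0, -0.175, 0, 0, 1], [0, 0, 0, -0.22, 0, 0, 1], [0, 0, 0, -0.26, 0, 0, 1], [0, 0, 0, -0.26, 0, 0, 1]]
  ]
}}

```text
clock: 13.05
tcp_pos: [0.5223, 0.2808, 0.291]
orientation: [0.57, -0.427, 0.56, 0.424]
wrist_force: [0.8, 0.6, 1.2]
finger_gap: 0.0856
```

```bash
python3 - <<'E'
from h import *
s=env.get_state();print(s['tcp_pos'],s['joint_pos'])
p,d=env.read_camera('scene');save('s9.png',cv2.resize(p[220:390,300:460],None,fx=5,fy=3.5))
P=cloud('scene',d);hsv=cv2.cvtColor(p,cv2.COLOR_RGB2HSV)
m=(hsv[...,0]>=100)&(hsv[...,0]<=125)&(hsv[...,1]>110)&(P[...,2]<.03)&(P[...,1]>.15)
L=(P[m]-B)@Rz(yb);L=L[(abs(L[:,0])<.085)&(abs(L[:,1])<.05)];print(len(L),np.median(L,0),np.percentile(L,[0.5,99.5],axis=0))
plan([(np.array([.50,.05,.30]),DB),(rk(.021,.1,.16),rackR(1)),(rk(.021,.1,.10),rackR(1),.035)])
E
```

```text
[0.5223 0.2808 0.291 ] [0.3577 0.3297 0.1872 1.4133 0.0004 0.6372]
1877 [0.0156 0.0047 0.008 ] [[-0.0724 -0.0409  0.0034]
 [ 0.0747  0.0406  0.0243]]
12 [[[-0.0, 0.001, 0.001, -0.002, -0.007, -0.038, 1.0], [-0.0, 0.002, 0.003, -0.004, -0.014, -0.076, 1.0], [-0.0, 0.003, 0.004, -0.007, -0.022, -0.114, 1.0], [-0.0, 0.004, 0.006, -0.009, -0.029, -0.152, 1.0], [-0.0, 0.006, 0.007, -0.011, -0.036, -0.189, 1.0], [-0.0, 0.007, 0.008, -0.013, -0.043, -0.227, 1.0], [-0.021, -0.001, -0.108, 0.0, -0.047, -0.257, 1.0], [-0.042, -0.008, -0.224, 0.014, -0.051, -0.287, 1.0], [-0.062, -0.016, -0.34, 0.028, -0.055, -0.316, 1.0], [-0.083, -0.023, -0.456, 0.042, -0.06, -0.346, 1.0], [-0.103, -0.031, -0.572, 0.056, -0.064, -0.375, 1.0], [-0.124, -0.038, -0.688, 0.07, -0.068, -0.405, 1.0]]]
2 [[[-0.0, -0.0, 0.0, 0.03, 0.0, -0.0, 1.0], [-0.0, -0.0, 0.0, 0.06, 0.0, 0.0, 1.0]]]
```

View pics/s9.png

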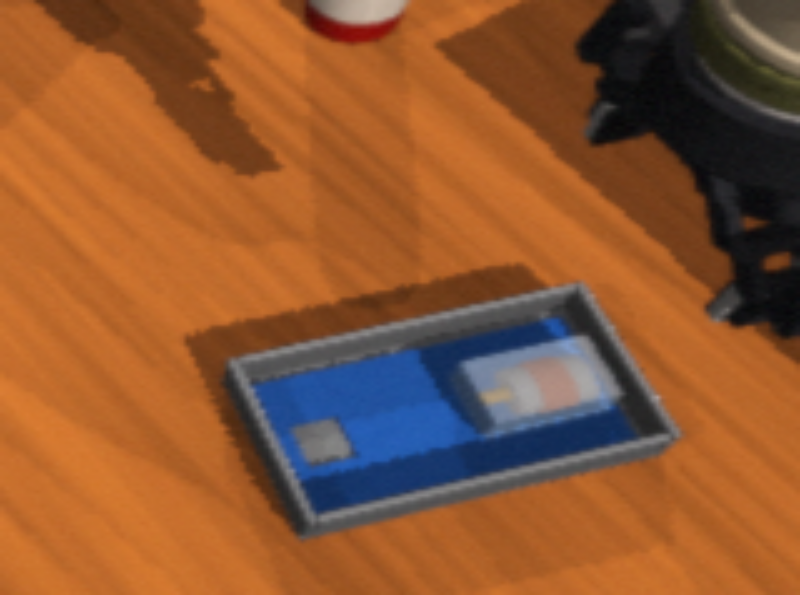

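Call:
{"op": "step_arm", "data": {
  "moves": [
    [[0, 0.001, 0.001, -0.002, -0.007, -0.038, 1], [0, 0.002, 0.003, -0.004, -0.014, -0.076, 1], [0, 0.003, 0.004, -0.007, -0.022, -0.114, 1], [0, 0.004, 0.006, -0.009, -0.029, -0.152, 1], [0, 0.006, 0.007, -0.011, -0.036, -0.19, 1], [0, 0.007, 0.008, -0.013, -0.043, -0.227, 1], [-0.021, 0, -0.108, 0, -0.047, -0.257, 1], [-0.042, -0.008, -0.224, 0.014, -0.051, -0.287, 1], [-0.062, -0.016, -0.34, 0.028, -0.055, -0.316, 1], [-0.083, -0.023, -0.456, 0.042, -0.06, -0.346, 1], [-0.103, -0.031, -0.572, 0.056, -0.064, -0.375, 1], [-0.124, -0.038, -0.688, 0.07, -0.068, -0.405, 1]]
  ]
}}

```text
clock: 14.3
tcp_pos: [0.4747, -0.1273, 0.215]
orientation: [0.661, -0.618, 0.345, 0.248]
wrist_force: [0.1, -0.4, -1.2]
finger_gap: 0.0858
```

```bash
python3 - <<'E'
from h import *
s=env.get_state();print(s['tcp_pos'],s['joint_pos'],s['wrist_force'],(s['tcp_pos']-O)@W)
plan([(rk(.021,.1,.14),rackR(1)),(rk(.021,.1,.10),rackR(1),.02)])
E
```

```text
[ 0.4747 -0.1273  0.215 ] [-0.5925 -0.319  -0.9003  0.3351  0.2785 -0.3477] [ 0.1162 -0.4479 -1.2272] [0.0196 0.0999 0.1598]
3 [[[0.003, -0.001, 0.005, 0.02, -0.001, 0.0, 1.0], [0.003, -0.001, 0.005, 0.04, -0.001, 0.0, 1.0], [0.003, -0.001, 0.005, 0.06, -0.001, 0.0, 1.0]]]
```

Call:
{"op": "step_arm", "data": {
  "moves": [
    [[0.003, 0, 0.005, 0.02, -0.001, 0, 1], [0.003, 0, 0.005, 0.04, -0.001, 0, 1], [0.003, 0, 0.005, 0.06, -0.001, 0, 1], [0.003, 0, 0.005, 0.06, -0.001, 0, 1], [0.003, 0, 0.005, 0.06, -0.001, 0, 1]]
  ]
}}

```text
clock: 14.8
tcp_pos: [0.5127, -0.1326, 0.1686]
orientation: [0.662, -0.615, 0.348, 0.25]
wrist_force: [0.2, 0.5, -0.1]
finger_gap: 0.0856
```

```bash
python3 - <<'E'
from h import *
s=env.get_state();p0=s['tcp_pos'];R0=Rt();print(p0,s['joint_pos'],s['qvel'],(p0-O)@W)
p,d=env.read_camera('wrist');im=p.copy();overlay(im,p0,R0);save('w10.png',im)
plan([(rk(.021,.1,.06),rackR(1),.02),(rk(.021,.1,.019),rackR(1),.014)])
E
```

```text
[ 0.5127 -0.1326  0.1686] [-0.5409 -0.162  -0.9255  0.1501  0.2455 -0.304 ] [ 0.0009 -0.0211  0.0174  0.0062  0.0019  0.0022] [0.0191 0.1003 0.0996]
5 [[[0.0, 0.0, -0.001, 0.02, -0.001, -0.0, 1.0], [0.0, 0.0, -0.002, 0.04, -0.001, -0.0, 1.0], [0.0, 0.0, -0.002, 0.054, -0.001, -0.0, 1.0], [0.0, 0.0, -0.002, 0.067, -0.001, -0.0, 1.0], [0.0, 0.0, -0.002, 0.081, -0.001, -0.0, 1.0]]]
```

View pics/w10.png

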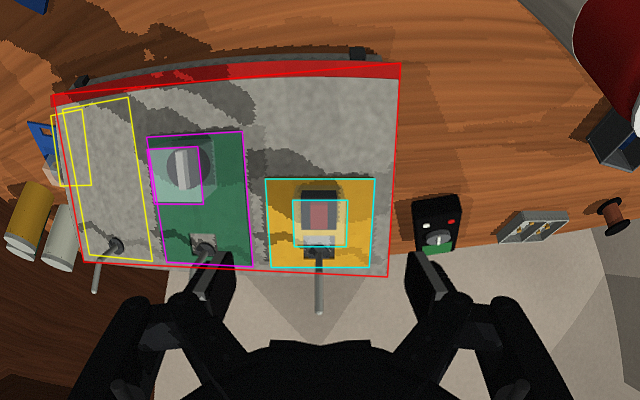

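Call:
{"op": "step_arm", "data": {
  "moves": [
    [[0, 0, -0.001, 0.02, -0.001, 0, 1], [0, 0, -0.002, 0.04, -0.001, 0, 1], [0, 0, -0.002, 0.054, -0.001, 0, 1], [0, 0, -0.002, 0.067, -0.001, 0, 1], [0, 0, -0.002, 0.081, -0.001, 0, 1], [0, 0, -0.002, 0.081, -0.001, 0, 1], [0, 0, -0.002, 0.081, -0.001, 0, 1]]
  ]
}}

```text
clock: 15.55
tcp_pos: [0.565, -0.1405, 0.1084]
orientation: [0.662, -0.616, 0.346, 0.249]
wrist_force: [-1.0, -0.7, -0.3]
finger_gap: 0.0854
```

```bash
python3 - <<'E'
from h import *
s=env.get_state();p0=s['tcp_pos'];R0=Rt();print(p0,s['joint_pos'],s['wrist_force'],(p0-O)@W,rel(rk(.021,.1,.019),rackR(1)))
p,d=env.read_camera('wrist');im=p.copy();overlay(im,p0,R0);save('w11.png',im)
E
```

```text
[ 0.565  -0.1405  0.1084] [-0.4894  0.0574 -0.9288 -0.0855  0.2147 -0.2623] [-0.9574 -0.6919 -0.2933] [0.021  0.1005 0.0195] [ 0.0003  0.0005  0.0004  0.0005 -0.     -0.0005]
```

View pics/w11.png

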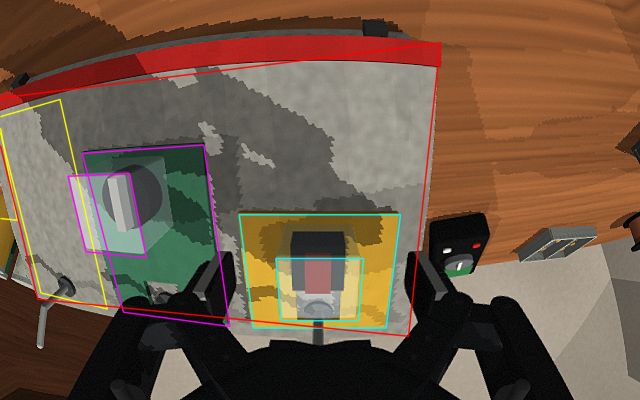

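Call:
{"op": "step_arm", "data": {
  "force": 45,
  "moves": [
    [[0, 0, 0, 0, 0, 0, 0.7], [0, 0, 0, 0, 0, 0, 0.4], [0, 0, 0, 0, 0, 0, 0], [0, 0, 0, 0, 0, 0, 0], [0, 0, 0, 0, 0, 0, 0], [0, 0, 0, 0, 0, 0, 0], [0, 0, 0, 0, 0, 0, 0]]
  ]
}}

```text
clock: 16.3
tcp_pos: [0.565, -0.1407, 0.1093]
orientation: [0.662, -0.617, 0.346, 0.249]
wrist_force: [-6.3, -0.2, 7.4]
finger_gap: 0.0357
```

```bash
python3 - <<'E'
from h import *
s=env.get_state();print((s['tcp_pos']-O)@W,s['joint_pos'],s['wrist_force'],s['finger_gap'])
E
```

```text
[0.0216 0.1003 0.0202] [-0.4897  0.0555 -0.929  -0.0852  0.2147 -0.2622] [-6.2659 -0.1969  7.43  ] 0.0356658177881733
```

Call:
{"op": "step_arm", "data": {
  "moves": [
    [[0, 0, 0, -0.001, -0.005, 0, 0], [0, 0, 0, -0.001, -0.009, 0, 0], [0, 0, 0, -0.001, -0.009, 0, 0], [0, 0, 0, -0.01, -0.009, 0, 0], [0, 0, 0, -0.02, -0.009, 0, 0], [0, 0, 0, -0.03, -0.009, 0, 0], [0, 0, 0, -0.03, -0.009, 0, 0], [0, 0, 0, -0.03, -0.009, 0, 0]]
  ]
}}

```text
clock: 17.1
tcp_pos: [0.5528, -0.1391, 0.139]
orientation: [0.662, -0.617, 0.346, 0.248]
wrist_force: [-0.0, -0.2, -1.3]
finger_gap: 0.0353
```

```bash
python3 - <<'E'
from h import *
s=env.get_state();print((s['tcp_pos']-O)@W,s['joint_pos'],s['wrist_force'],s['ft_torque'],s['finger_gap'])
p,d=env.read_camera('scene');save('s12.png',cv2.resize(p[80:240,200:400],None,fx=4,fy=3.7))
E
```

```text
[0.0312 0.1001 0.0508] [-0.501  -0.0263 -0.9109  0.0149  0.2214 -0.2709] [-0.0276 -0.1777 -1.2911] [0.1082 0.6931 0.0332] 0.035317524473644175
```

View pics/s12.png

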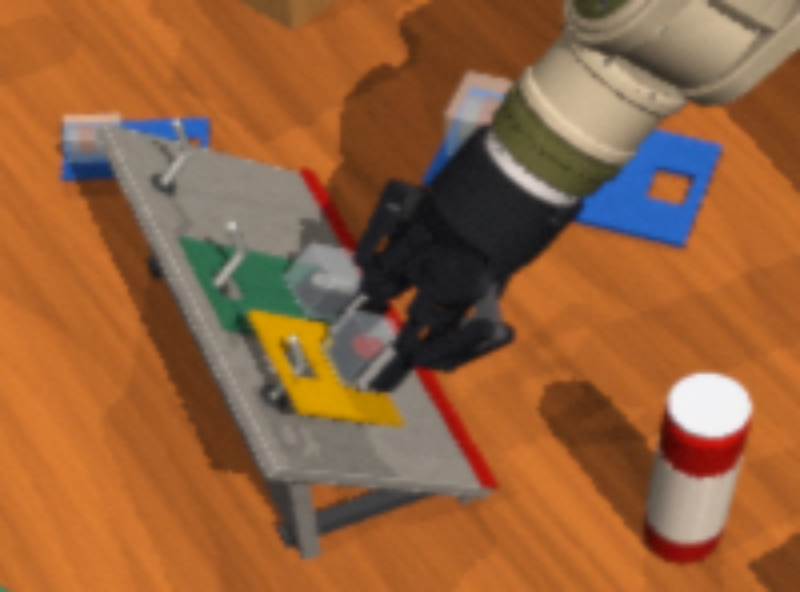

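Call:
{"op": "step_arm", "data": {
  "moves": [
    [[0, 0, 0, -0.009, -0.008, 0, 0], [0, 0, 0, -0.018, -0.017, 0, 0], [0, 0, 0, -0.027, -0.026, 0, 0], [0, 0, 0, -0.034, -0.033, 0, 0], [0, 0, 0, -0.034, -0.033, 0, 0], [0, 0, 0, -0.045, -0.034, 0, 0], [0, 0, 0, -0.06, -0.034, 0, 0], [0, 0, 0, -0.08, -0.034, 0, 0], [0, 0, 0, -0.1, -0.034, 0, 0], [0, 0, 0, -0.1, -0.034, 0, 0]]
  ]
}}

```text
clock: 18.15
tcp_pos: [0.5146, -0.1333, 0.2382]
orientation: [0.662, -0.617, 0.346, 0.247]
wrist_force: [-0.1, -0.6, -0.5]
finger_gap: 0.0352
```

```bash
python3 - <<'E'
from h import *
s=env.get_state();print((s['tcp_pos']-O)@W,s['tcp_pos'],s['joint_pos'],s['wrist_force'],s['ft_torque'],s['finger_gap'])
p,d=env.read_camera('scene');save('s13.png',cv2.resize(p[60:240,200:400],None,fx=4,fy=3.3))
plan([(np.array([.52,-.08,.30]),rackR(1)),(np.array([.55,.1,.30]),DB),(bx(.0175,0,.25),DB)],grip=0,step=.035,ang=6)
E
```

```text
[0.0654 0.1    0.1516] [ 0.5146 -0.1333  0.2382] [-0.54   -0.2503 -0.799   0.3564  0.2454 -0.3022] [-0.061  -0.5558 -0.5156] [ 0.1005  0.6572 -0.0207] 0.0351757492559473
12 [[[0.0, -0.0, 0.001, -0.017, -0.013, 0.018, 0.0], [0.0, -0.001, 0.003, -0.033, -0.025, 0.036, 0.0], [0.0, -0.001, 0.004, -0.05, -0.038, 0.053, 0.0], [0.017, 0.005, 0.104, -0.05, -0.038, 0.08, 0.0], [0.035, 0.011, 0.203, -0.049, -0.039, 0.106, 0.0], [0.052, 0.018, 0.303, -0.049, -0.039, 0.132, 0.0], [0.069, 0.024, 0.403, -0.049, -0.039, 0.158, 0.0], [0.087, 0.03, 0.502, -0.049, -0.039, 0.184, 0.0], [0.104, 0.037, 0.602, -0.049, -0.04, 0.21, 0.0], [0.121, 0.043, 0.701, -0.049, -0.04, 0.236, 0.0], [0.121, 0.043, 0.701, -0.041, -0.034, 0.269, 0.0], [0.121, 0.043, 0.701, -0.033, -0.027, 0.302, 0.0]]]
3 [[[0.0, 0.0, 0.0, 0.01, 0.004, 0.033, 0.0], [0.0, 0.0, 0.0, 0.02, 0.008, 0.066, 0.0], [0.0, 0.0, 0.0, 0.03, 0.012, 0.099, 0.0]]]
```

View pics/s13.png

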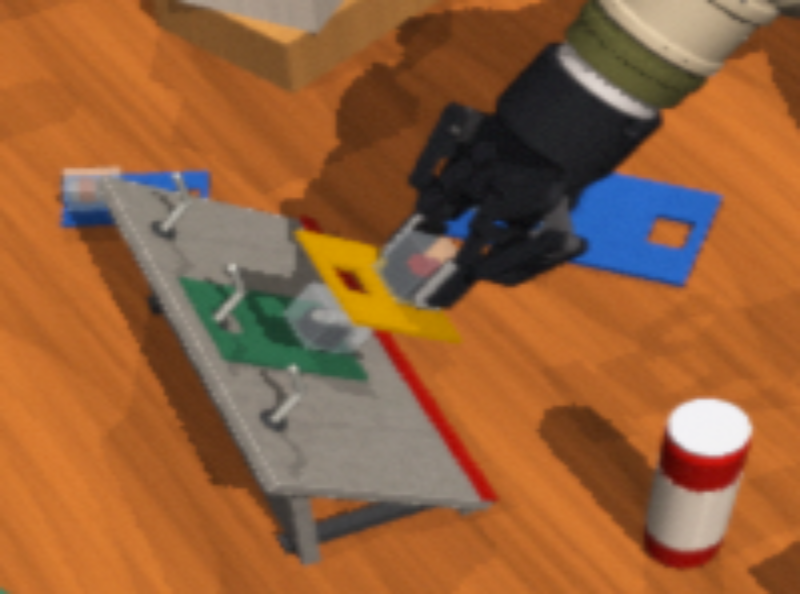

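The switch pack is free and the green dial pack still hangs where it was. I'll carry it over now.

Call:
{"op": "step_arm", "data": {
  "moves": [
    [[0, 0, 0, -0.017, -0.013, 0.018, 0], [0, 0, 0.002, -0.033, -0.025, 0.036, 0], [0, 0, 0.004, -0.05, -0.038, 0.053, 0], [0.017, 0.005, 0.104, -0.05, -0.038, 0.08, 0], [0.035, 0.011, 0.203, -0.05, -0.039, 0.106, 0], [0.052, 0.018, 0.303, -0.05, -0.039, 0.132, 0], [0.069, 0.024, 0.403, -0.05, -0.039, 0.158, 0], [0.087, 0.03, 0.502, -0.05, -0.039, 0.184, 0], [0.104, 0.037, 0.602, -0.05, -0.04, 0.21, 0], [0.121, 0.043, 0.701, -0.05, -0.04, 0.236, 0], [0.121, 0.043, 0.701, -0.041, -0.034, 0.269, 0], [0.121, 0.043, 0.701, -0.033, -0.027, 0.302, 0]]
  ]
}}

```text
clock: 19.4
tcp_pos: [0.5624, 0.1665, 0.2761]
orientation: [0.564, -0.425, 0.566, 0.426]
wrist_force: [0.3, 0.3, -1.0]
finger_gap: 0.0357
```

```bash
python3 - <<'E'
from h import *
s=env.get_state();print(s['tcp_pos'],s['finger_gap'])
plan([(bx(.0175,0,.25),DB),(bx(.0175,0,.2),DB)],grip=0,step=.035,ang=6)
E
```

```text
[0.5624 0.1665 0.2761] 0.035664619157104706
5 [[[-0.0, -0.0, -0.001, 0.009, 0.005, 0.032, 0.0], [-0.001, -0.001, -0.001, 0.017, 0.01, 0.065, 0.0], [-0.001, -0.001, -0.002, 0.026, 0.014, 0.097, 0.0], [-0.001, -0.001, -0.002, 0.051, 0.014, 0.097, 0.0], [-0.001, -0.001, -0.002, 0.076, 0.014, 0.097, 0.0]]]
```

Call:
{"op": "step_arm", "data": {
  "moves": [
    [[0, 0, 0, 0.009, 0.005, 0.032, 0], [0, 0, 0, 0.017, 0.01, 0.065, 0], [0, 0, -0.002, 0.026, 0.014, 0.097, 0], [0, 0, -0.002, 0.05, 0.014, 0.097, 0], [0, 0, -0.002, 0.076, 0.014, 0.097, 0], [0, 0, -0.002, 0.076, 0.014, 0.097, 0], [0, 0, -0.002, 0.076, 0.014, 0.097, 0]]
  ]
}}

```text
clock: 20.1
tcp_pos: [0.5754, 0.2636, 0.1982]
orientation: [0.564, -0.425, 0.566, 0.425]
wrist_force: [0.7, 0.1, -1.5]
finger_gap: 0.0356
```

```bash
python3 - <<'E'
from h import *
s=env.get_state();print(s['tcp_pos'],(s['tcp_pos']-B)@Rz(yb),s['qvel'],s['finger_gap'])
p,d=env.read_camera('scene');save('s14.png',cv2.resize(p[220:400,300:480],None,fx=4,fy=3.3))
P=cloud('scene',d);hsv=cv2.cvtColor(p,cv2.COLOR_RGB2HSV)
m=(hsv[...,0]>=18)&(hsv[...,0]<=32)&(hsv[...,1]>110)&(P[...,2]>.1)&(P[...,2]<.25)&(P[...,1]>.15)&(abs(P[...,0]-.57)<.12)
L=(P[m]-B)@Rz(yb);md=np.median(L[:,2]);L=L[abs(L[:,2]-md)<.008]
print(len(L),np.percentile(L,[1,50,99],axis=0),cv2.minAreaRect((L[:,:2]*1000).astype(np.float32)))
c=np.linalg.lstsq(np.c_[L[:,:2],np.ones(len(L))],L[:,2],rcond=None)[0];print(np.degrees(c[:2]),c[2])
E
```

```text
[0.5754 0.2636 0.1982] [ 0.0176 -0.0001  0.1982] [-0.0061 -0.0329  0.0399  0.0137 -0.0007 -0.0005] 0.035649162707964165
1050 [[ 0.0164 -0.0408  0.177 ]
 [ 0.0481  0.0098  0.1808]
 [ 0.0735  0.0426  0.1858]] ((40.280277252197266, 0.38405609130859375), (84.8953628540039, 67.62271118164062), 89.45435333251953)
[-0.6087 -0.1898] 0.18134805121958592
```

View pics/s14.png

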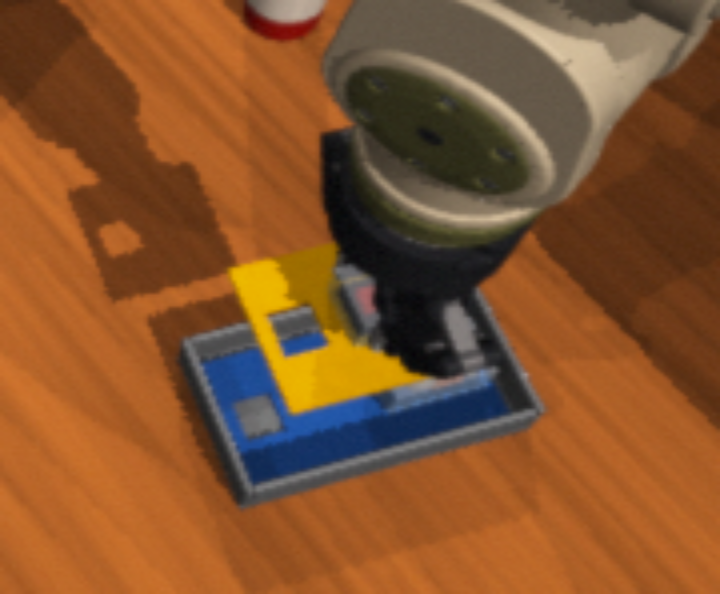

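Call:
{"op": "step_arm", "data": {
  "moves": [
    [[0, 0, 0, 0.033, 0, 0, 0], [0, 0, 0, 0.066, 0, 0, 0], [0, 0, 0, 0.091, 0, 0, 0], [0, 0, 0, 0.116, 0, 0, 0], [0, 0, 0, 0.13, 0, 0, 0], [0, 0, 0, 0.135, 0, 0, 0], [0, 0, 0, 0.135, 0, 0, 0], [0, 0, 0, 0.135, 0, 0, 0]]
  ]
}}

```text
clock: 20.95
tcp_pos: [0.5772, 0.2638, 0.0663]
orientation: [0.565, -0.426, 0.564, 0.425]
wrist_force: [0.4, -0.4, -0.8]
finger_gap: 0.0354
```

```bash
python3 - <<'E'
from h import *
s=env.get_state();print(s['tcp_pos'],(s['tcp_pos']-B)@Rz(yb),s['wrist_force'],rel(bx(.0175,0,.030),DB))
p,d=env.read_camera('scene');save('s15.png',cv2.resize(p[260:390,320:460],None,fx=5,fy=4.5))
p,d=env.read_camera('wrist');save('w15.png',p)
E
```

```text
[0.5772 0.2638 0.0663] [0.0193 0.0006 0.0663] [ 0.4251 -0.3595 -0.7761] [-0.0011  0.0002  0.0021  0.0363  0.0019 -0.0006]
```

View pics/s15.png

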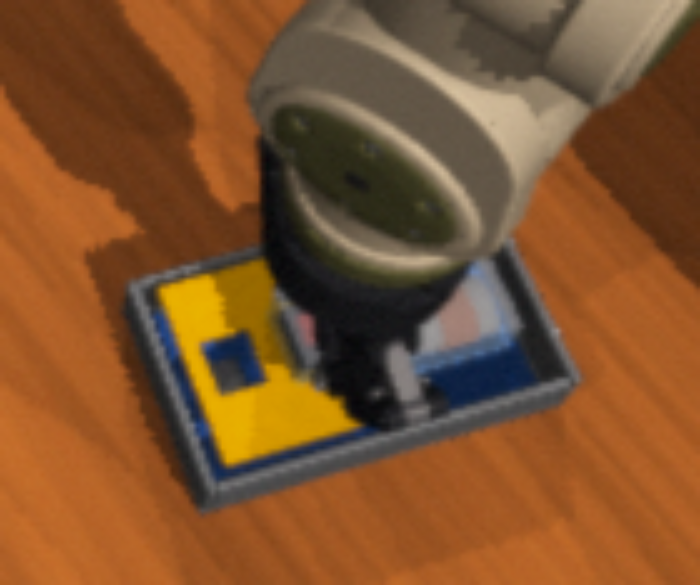

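View pics/w15.png

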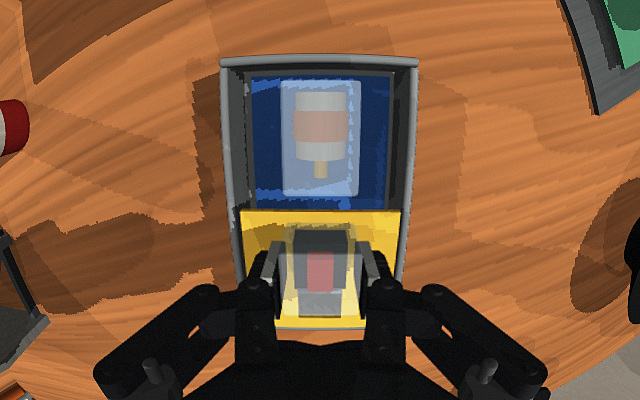

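Call:
{"op": "step_arm", "data": {
  "moves": [
    [[0, 0, 0.001, 0.008, 0.002, 0, 0], [0, 0, 0.002, 0.016, 0.002, 0, 0], [0, 0, 0.002, 0.024, 0.002, 0, 0], [0, 0, 0.002, 0.03, 0.002, 0, 0], [0, 0, 0.002, 0.034, 0.002, 0, 0], [0, 0, 0.002, 0.036, 0.002, 0, 0], [0, 0, 0.002, 0.036, 0.002, 0, 0]]
  ]
}}

```text
clock: 21.75
tcp_pos: [0.5752, 0.2643, 0.0299]
orientation: [0.565, -0.425, 0.565, 0.425]
wrist_force: [-0.5, 0.5, -1.7]
finger_gap: 0.0353
```

```bash
python3 - <<'E'
from h import *
s=env.get_state();print(s['tcp_pos'],(s['tcp_pos']-B)@Rz(yb),s['wrist_force'],s['ft_torque'])
p,d=env.read_camera('scene');save('s16.png',cv2.resize(p[260:390,320:460],None,fx=5,fy=4.5))
E
```

```text
[0.5752 0.2643 0.0299] [0.0172 0.0006 0.0299] [-0.542   0.5193 -1.7111] [0.0224 0.0162 0.0324]
```

View pics/s16.png

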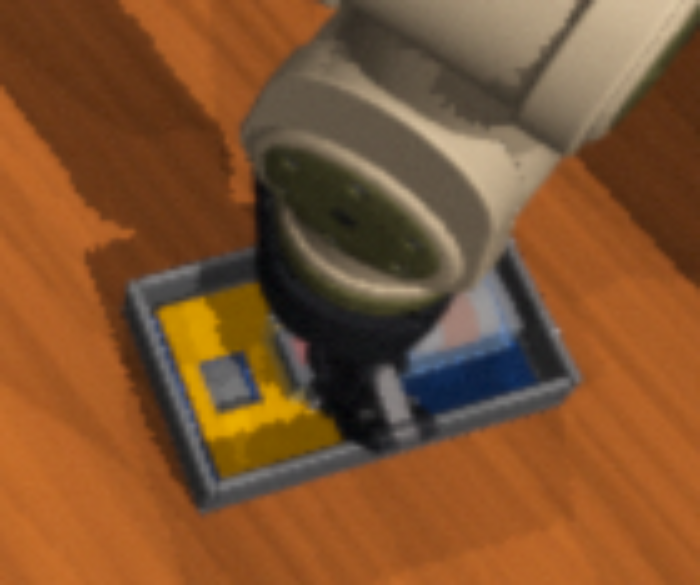

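Call:
{"op": "step_arm", "data": {
  "moves": [
    [[0, 0, 0, 0.001, 0, 0, 0], [0, 0, 0, 0.002, 0, 0, 0], [0, 0, 0, 0.002, 0, 0, 0]]
  ]
}}

```text
clock: 22.1
tcp_pos: [0.5758, 0.2645, 0.0292]
orientation: [0.565, -0.425, 0.564, 0.425]
wrist_force: [-1.8, -0.5, 4.3]
finger_gap: 0.0356
```

Contact is made (force up about 5 N). I'll open a little and retreat.

Call:
{"op": "step_arm", "data": {
  "moves": [
    [[0, 0, 0, 0, 0, 0, 0.44], [0, 0, 0, 0, 0, 0, 0.48], [0, 0, 0, 0, 0, 0, 0.52], [0, 0, 0, 0, 0, 0, 0.54], [0, 0, 0, 0, 0, 0, 0.54]]
  ]
}}

```text
clock: 22.6
tcp_pos: [0.5758, 0.2645, 0.0291]
orientation: [0.565, -0.425, 0.564, 0.425]
wrist_force: [0.3, -0.8, -0.0]
finger_gap: 0.0459
```

```bash
python3 - <<'E'
from h import *
s=env.get_state();print(s['tcp_pos'],(s['tcp_pos']-B)@Rz(yb),s['wrist_force'],s['finger_gap'])
p,d=env.read_camera('wrist');save('w17.png',p)
E
```

```text
[0.5758 0.2645 0.0291] [0.0177 0.0009 0.0291] [ 0.2796 -0.7692 -0.0157] 0.045882898228044706
```

View pics/w17.png

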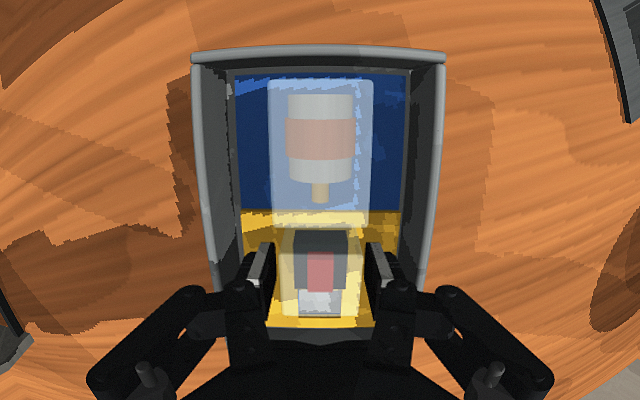

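Call:
{"op": "step_arm", "data": {
  "moves": [
    [[0, 0, 0, -0.005, 0, 0, 0.54], [0, 0, 0, -0.015, 0, 0, 0.54], [0, 0, 0, -0.03, 0, 0, 0.54], [0, 0, 0, -0.055, 0, 0, 0.54], [0, 0, 0, -0.09, 0, 0, 0.54], [0, 0, 0, -0.13, 0, 0, 0.54], [0, 0, 0, -0.175, 0, 0, 0.54], [0, 0, 0, -0.22, 0.06, 0, 0.54], [0, 0, 0, -0.25, 0.11, 0, 0.54], [0, 0, 0, -0.25, 0.15, 0, 0.54], [0, 0, 0, -0.25, 0.15, 0, 0.54], [0, 0, 0, -0.25, 0.15, 0, 0.54]]
  ]
}}

```text
clock: 23.85
tcp_pos: [0.4294, 0.3068, 0.2815]
orientation: [0.566, -0.426, 0.563, 0.426]
wrist_force: [1.0, 1.1, -0.8]
finger_gap: 0.0461
```

```bash
python3 - <<'E'
from h import *
s=env.get_state();print(s['clock'],s['tcp_pos'],s['qvel'])
for c in ['scene','top']:
    p,d=env.read_camera(c);save(c+'18.png',p)
    if c=='scene': save('s18.png',cv2.resize(p[280:380,330:450],None,fx=6,fy=5.5))
    P=cloud(c,d);hsv=cv2.cvtColor(p,cv2.COLOR_RGB2HSV);L=(P-B)@Rz(yb)
    ins=(abs(L[...,0])<.078)&(abs(L[...,1])<.045)&(L[...,2]<.05)
    for n,lo,hi in [('blue',100,125),('yellow',18,32)]:
        q=L[ins&(hsv[...,0]>=lo)&(hsv[...,0]<=hi)&(hsv[...,1]>110)]
        m=np.median(q[:,2]);q=q[abs(q[:,2]-m)<.006]
        f=np.linalg.lstsq(np.c_[q[:,:2],np.ones(len(q))],q[:,2],rcond=None)[0]
        print(c,n,len(q),'z',m,'ext',np.percentile(q,[.5,99.5],axis=0)[:,:2].ravel(),'tilt',np.degrees(f[:2]))
    for t in ['dial_pack','spray_can','meter']:
        r=env.boxes_of(c,t);print(c,t,r[0]['uv'] if r else None)
E
```

```text
23.85 [0.4294 0.3068 0.2815] [-0.0375  0.0565  0.0126 -0.0404 -0.0168 -0.0209]
scene blue 498 z 0.008472285877623165 ext [-0.0738 -0.0399 -0.0063  0.041 ] tilt [0.4813 0.1351]
scene yellow 956 z 0.012101764225992406 ext [-0.0038 -0.0404  0.074   0.0415] tilt [-0.3537  0.2665]
scene dial_pack [271.8, 157.7]
scene spray_can [374.7, 206.3]
scene meter [226.4, 300.1]
top blue 132 z 0.00922950328414518 ext [-0.0747 -0.0364 -0.008   0.0397] tilt [ 0.6852 -0.5591]
top yellow 403 z 0.012788710362925726 ext [-0.0069 -0.0387  0.07    0.0422] tilt [-0.1987 -0.1959]
top dial_pack [374.7, 193.2]
top spray_can [286.8, 235.8]
top meter [294.2, 116.5]
```

View pics/s18.png

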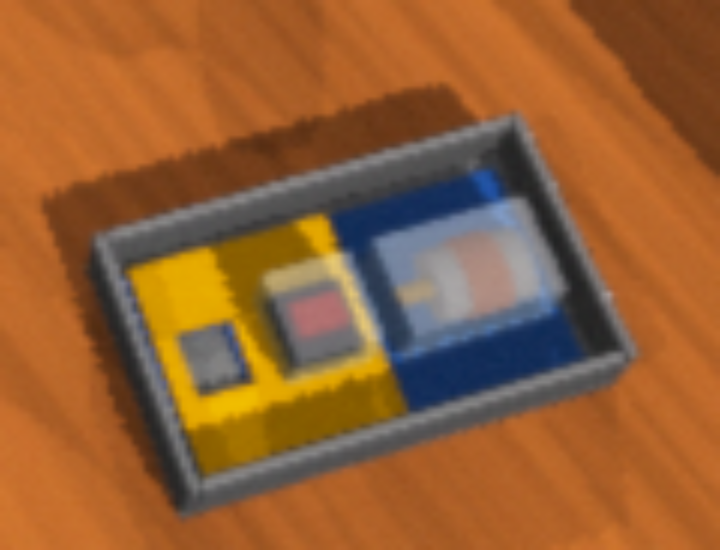

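View pics/scene18.png

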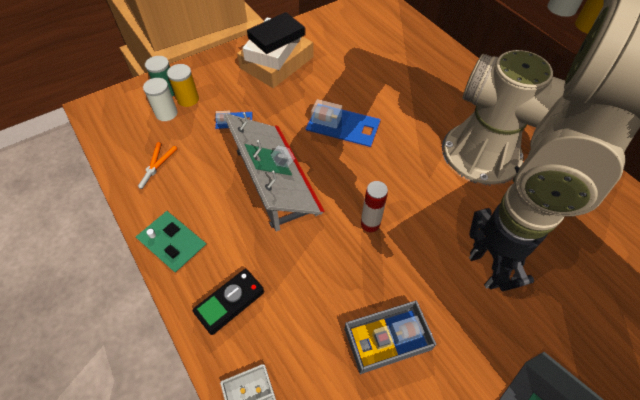

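Both packs lie flat in the box, the robot is clear, and the dial pack, can and meter haven't moved. I'm handing in.

```bash
python3 -c "
from h import *
print(env.hand_in())"
```

```text
the job is handed in; nothing more can be done
None
```

I took the motor pack and then the switch pack off their hooks and packed both face up in the kit box. I handed the job in at about 24 s; no verdict is reported.

**Motor pack:** it lies on the box floor. Its card face measured 8.5–9.2 mm above the bench (nominal 9 mm), tilt was under 1°, and its centre was about 1 mm from the box centre.

**Switch pack:** it lies on the bare part of the motor card. Its card face measured 12.1–12.8 mm high (nominal 13 mm), tilt was under 0.5°, and its centre was about 35 mm from the box centre.

**Left alone:** the dial pack, spray can and meter showed up within about 2 pixels of their starting positions in both cameras. The gripper was clear of everything.

No check failed. The scene and top cameras disagreed by 1 to 4 mm on positions, close to their stated calibration error and within every tolerance.

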